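# Clamp a stone in the spotting jig and strike its sprung punch

## Task

Spot the limestone block for its dowel hole: swing the toggle clamp over centre onto the block, then take the round carver's mallet (not the club hammer) by its handle and strike the head of the jig's sprung punch with a brisk downward blow, not a slow push, so that the point reaches the stone. Lay the mallet back down on the bench clear of the jig, without dropping it, and swing the clamp fully open again; the block stays in the jig, the punch is touched with nothing but the mallet, and everything else is left standing where it is.

Things in the scene. Friction and masses are not known exactly. Their poses are not given: they have to be found in the camera images.
- jig: Green iron spotting jig screwed to the bench: plate 150 x 216 x 12 mm (x -65 to +85, y -76 to +140 mm), a column (x +51 to +77) whose arm carries the upright punch, a steel toggle clamp on its left. Origin on the bench top under the punch axis; x points to the column, y to the clamp, z up. Only the punch head and the open clamp rise above 117 mm.
- punch_top (a point): Top centre of the punch's bright steel head (31 mm across, slightly domed), 170 mm above the bench when up. A coil spring shows under the head.
- punch (a joint): How far the punch is pressed down, m: 0 = up. A spring returns it: about 3 N at the start, 8 N where the point meets the block's top after about 20 mm (stop at 25 mm); quick motion adds some drag. A brisk blow moves it faster than 0.1 m/s.
- clamp_handle (a joint): Toggle clamp's handle angle, rad: 0 = open, handle up, 100 deg above the outward horizontal (jig +y), so leaning 10 deg to the punch; 1.396 = closed at its stop, pointing outward and 20 deg up. Turns about clamp_hinge, axis along jig x. Past dead centre and locked from 1.34 on, the sprung rubber pad then pressing some 10 N on the block. A few newtons at the grip move it.
- clamp_hinge (a point): Pivot of the clamp's handle, 29 mm above the bench, 110 mm from the punch axis along jig +y. Beware of a large saw disc that hangs behind and above this side of the jig, 0.70 m ahead of the robot, from 0.28 m above the bench up: swing the arm across on the near side.
- handle_grip (a point): Centre of the black ball knob (26 mm across) at the end of the clamp's handle, 100 mm from clamp_hinge. The ball can be pinched from above, fingers either side of it along jig x, and pivots freely between the fingers as the handle swings.
- stone_center (a point): Centre of the pale limestone block, 75 x 94 x 42 mm, long side along jig y, lying on the jig's plate by its stops, under the punch and the clamp's pad; its top is 54 mm above the bench.
- mallet_grip (a point): Round carver's mallet lying on its side, 265 mm long, about 0.6 kg: wooden handle, grey head 60 to 80 mm across. Point on the handle's axis (27 mm thick here) just behind the head, 29 mm above the bench. The handle runs on the line to point mallet_head: the head lies from 25 to 120 mm ahead of here, the handle's end is 140 mm behind.
- mallet_head (a point): Point on the axis of the mallet's head, 45 mm ahead of mallet_grip, close to the balance point. The head's round underside here is 32 mm below this point and nearly level as the mallet lies: a good place to strike with, the mallet held as it lay. Gripped hard (60 N) across the handle the mallet keeps its attitude.
- club_hammer: Club hammer with a steel head, 122 x 245 x 32 mm, lying on the bench; leave it. Origin at its centre on the bench. A shelf overhangs the back of the bench, beyond about 0.75 m ahead of the robot and some 0.38 m up: lift tools lying far back towards yourself.
- water_bottle: Blue water bottle, 74 mm across, 302 mm high, standing close to the jig; leave it standing. Origin at its foot.
- tape: Yellow tape measure, 55 x 85 x 62 mm, standing close to the jig; leave it. Origin at its foot.

How it is judged:
By the outcome, as a careful person would: the job done as asked, in the order asked, and still so for the second after the job is handed in, with the robot touching nothing.
It also fails if it takes over 72 s, if anything falls off the work surface, if the arm or the gripper's body presses on something with over 40 N, if the wrist force passes 120 N, or if a joint passes its speed limit or range.

## Robot

A 6-joint arm with a two-finger parallel gripper is mounted at the origin on a cart in front of the work surface, level with it; the furniture and walls round the work are solid. World frame = base frame: x ahead of the robot, y to its left, z up, the work surface at z = 0. Lengths are in mm, angles in rad, forces in N, time in s.
With the tool pointing down it reaches from about 350 to 775 mm from the base axis. Payload 7.3 kg.
Tool frame: the origin (TCP) lies on the centre line of the jaws, within the pads' length; the fingertips stand bot.tip_reach ahead of it and the grasp point (between the pads) lies 6 mm ahead of it (bot.tip_reach is the distance from the TCP to the fingertips, in mm); z points along the fingers, y is the direction in which the jaws open and shut (so a half turn about z gives the same grasp; the last joint's range is limited). The gripper opens to 92 mm and grips with 3 to 60 N. Pads are 19 mm wide; open, the fingers measure 130 mm over their backs; the gripper's body (75 mm by 190 mm) begins 47 mm behind the grasp point.
Start: joints at [-1.451, 0.342, 1.524, -0, 1.275, -0.146], TCP at [137.929, -506.575, 251.741] pointing down, gripper open.
Joint ranges: [-2.53, 2.53], [-0.77, 2.02], [0.04, 2.7], [-1, 4.14], [0.28, 2.66], [-3.11, 3.11]. Speed limits (rad/s): [2.57, 2.57, 3.14, 3.14, 3.14, 3.14].

## Interface

Orientations are given as [roll, pitch, yaw] about the fixed x, y, z axes, in that order (R = Rz(yaw) Ry(pitch) Rx(roll)).
In Python, from plant import bot gives the robot as it stands.
- The arm moves only by the tool step_arm, never from a script. Its argument "deltas" is a list of rows, each a list of 6 numbers: the shift along the tool's x, y, z in mm, then the turn, a rotation vector about the tool's x, y, z in rad. A call has 1 to 5 rows; each row is the pose to reach, as a shift and turn from the pose commanded when the call began, along the tool's axes at that moment; what a row does not reach only later rows make up. A row lasts 1/12 s, in which the tool goes at most 41.7 mm and 7.16 degrees, less where a joint would pass 70% of its speed; a pose out of reach is approached as far as the arm can. A call with a gripper value outside its range is refused whole. "fingers" is the finger opening in mm, from 0 to 91.8, set as the call begins (left out, the last holds). The fingers move at their own pace and stop on an object; the grip force is fixed at half the most. Time passes only in rows, so rows that repeat a pose let the fingers close. It gives the time, the measured TCP pose, the force and the opening at its end, in the units of the state.
- bot.get_obs(): the state, without advancing time (a new reading comes with each control period).
- bot.capture(name): name is "side" or "top" or "wrist"; returns a dict with "color" (384x512x3 uint8, red, green, blue), "fx", "fy", "cx", "cy" (pixels), "R" (3x3) and "t" (3): a world point X has camera coordinates R X + t. Camera axes: x right, y down, z forward; pixel columns grow to the right and rows downward; lengths in mm; the calibration is good to about 2 mm. A picture is of the moment at which its call begins. There is no depth.
- bot.close_job(): hands the job in, once; it reports no verdict.
Trained networks look in a picture, given as the dict that the camera call returned (one of the last four; its "shot" number tells which), for a name from the list of things; names that differ only in an ending like _2 or _b are one class to them, and where a whole thing is asked for, a point or a joint stands for the part that bears it (a point fixed in the world has none). Each returns a list of dicts, best first, with "p" (0 to 1); they miss things now and then, are a little off and sometimes report something else, mostly with a low value. They report only what shows in the picture. A call takes as long as a camera call.
- bot.boxes_of(query, picture): "rect" ([centre column, centre row, width, height] in pixels, round what is visible of it).
The state is a dict: "time": time; "joint_positions": joint angles; "dq": joint speeds; "tau": joint torques, N m; "tool_pos": TCP position; "tcp_rot": TCP orientation; "contact_force": force on the tool from outside, world axes, zero at the start; "moment": the same for the moment, N m; "grip_width": finger opening in mm.
Only numpy, scipy, OpenCV 4.12 (cv2) and the standard library are available. Lean on these libraries where they do the work, as an engineer would, in place of code of your own. Each camera call takes 0.05 s, during which the arm holds its last target. There are 200 camera calls.

## Working session

There is one attempt and no reset: what is moved stays moved. The work goes in short steps, Python scripts to look and compute and a tool call to move; the robot and the scene stay as the last step left them, time stands still between calls to the robot, and variables do not carry over. Pictures are saved under pics/ and viewed, about 8 in all and at most 12, crops included, and the job is handed in when it is done.

Besides the shell and the picture viewer there is one more tool, called after "Emit:" by a JSON object that holds its "method" and its "body", one argument or row to a line. step_arm: Moves the arm, as the interface text tells. Its arguments: {"type":"object","properties":{"deltas":{"type":"array"},"fingers":{"type":"number"}},"required":["deltas"]}

```bash
ls; mkdir -p pics; cat > h.py <<'E'
import numpy as np, cv2
from plant import bot
from scipy.spatial.transform import Rotation as Ro
def proj(c,X):
    X=np.atleast_2d(X); p=X@np.array(c["R"]).T+np.array(c["t"]); return np.c_[c["fx"]*p[:,0]/p[:,2]+c["cx"],c["fy"]*p[:,1]/p[:,2]+c["cy"]]
def at_z(c,uv,z):
    R=np.array(c["R"]);o=-R.T@np.array(c["t"]);d=R.T@np.array([(uv[0]-c["cx"])/c["fx"],(uv[1]-c["cy"])/c["fy"],1]);return o+d*(z-o[2])/d[2]
def save(c,n,crop=None,s=1):
    im=c["color"][:,:,::-1]
    if crop: im=im[crop[1]:crop[3],crop[0]:crop[2]]
    cv2.imwrite("pics/"+n,cv2.resize(im,None,fx=s,fy=s,interpolation=cv2.INTER_CUBIC))
E
python3 - <<'E'
from h import *
o=bot.get_obs();print(o["tool_pos"],o["tcp_rot"],bot.tip_reach,o["grip_width"],o["time"])
ims=[]
for n in("top","side"):
    c=bot.capture(n);save(c,n+"1.png",s=1.5);print(n,"cam",-np.array(c["R"]).T@c["t"],c["fx"])
    for q,z in [("jig",0),("punch_top",170),("handle_grip",127),("clamp_hinge",29),("stone_center",54),("mallet_grip",29),("mallet_head",29),("club_hammer",16),("water_bottle",0),("tape",62)]:
        for b in bot.boxes_of(q,c)[:2]:
            print(q,round(b["p"],2),np.round(b["rect"]),np.round(at_z(c,b["rect"][:2],z)))
E
```

```text
pics
[ 137.86783473 -506.20756302  251.06789098] [-3.14012824e+00 -1.89257063e-04  2.65785064e-01] 25.0 92.00715097460646 0.0
top cam [484.14407142   8.59235775 987.21462311] 414.79015566729356
jig 0.83 [210. 210.  96.  76.] [542. 102.   0.]
punch_top 0.56 [218. 208.   8.  13.] [536.  70. 170.]
clamp_hinge 0.75 [212. 209. 101.  78.] [542.  95.  29.]
stone_center 0.6 [219. 215.  35.  29.] [528.  78.  54.]
mallet_grip 0.83 [354. 236. 115.  38.] [ 489. -235.   29.]
mallet_head 0.68 [353. 233. 112.  36.] [ 496. -232.   29.]
club_hammer 0.82 [367. 184. 105.  40.] [ 611. -269.   16.]
club_hammer 0.47 [352. 235. 116.  38.] [ 490. -233.   16.]
water_bottle 0.97 [253. 130.  38.  57.] [739.   5.  -0.]
water_bottle 0.29 [354. 236. 114.  37.] [ 490. -242.    0.]
tape 0.6 [191. 150.  20.  39.] [673. 145.  62.]
side cam [ 421.45567622 -618.47927014  943.60934275] 423.5410753336054
jig 0.56 [230. 180.  77.  91.] [546. 125.   0.]
punch_top 0.76 [231. 161.   9.  25.] [539.  48. 170.]
handle_grip 0.7 [214. 152.  10.  28.] [510. 126. 127.]
clamp_hinge 0.87 [231. 180.  83.  91.] [546. 105.  29.]
stone_center 0.57 [229. 184.  40.  34.] [533.  71.  54.]
mallet_grip 0.93 [233. 298.  45. 120.] [ 470. -234.   29.]
mallet_head 0.91 [231. 299.  43. 116.] [ 465. -234.   29.]
mallet_head 0.39 [231. 180.  80.  94.] [544. 104.  29.]
club_hammer 0.75 [289. 305.  54. 104.] [ 592. -278.   16.]
water_bottle 0.56 [297. 162.  37.  99.] [752. 141.   0.]
tape 0.81 [275. 156.  22.  29.] [676. 126.  62.]
```

View pics/top1.png

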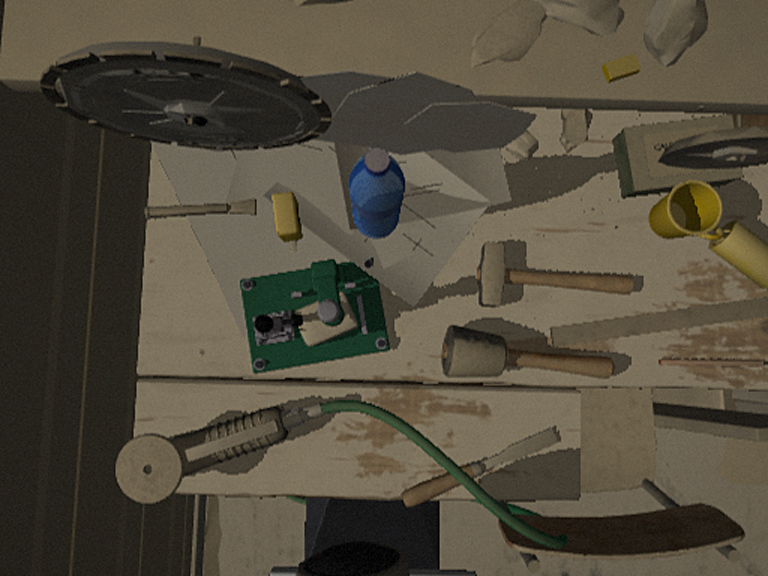

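View pics/side1.png

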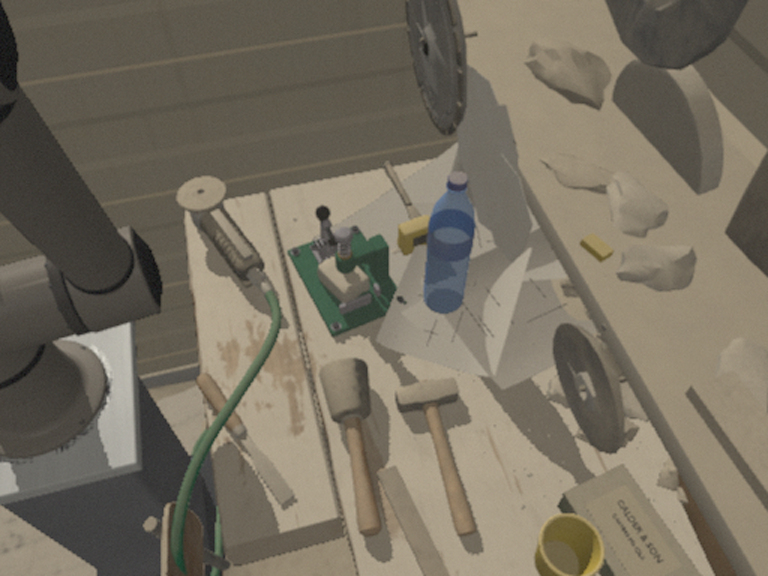

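Top view: punch head is at (331,313)/1.5 and the ball knob at (264,324)/1.5. The mallet lies with its head to the left: end face ~(445,350)/1.5, handle end (612,366)/1.5. The side view shows the same things: punch head (343,235)/1.5, ball (323,213)/1.5. The saw disc is at top left, well behind the jig.

```bash
cat > tri.py <<'E'
from h import *
from scipy.optimize import least_squares
T=bot.capture("top");S=bot.capture("side")
def tri(a,b):
    f=lambda X:np.r_[proj(T,X)[0]-np.array(a)/1.5,proj(S,X)[0]-np.array(b)/1.5]
    r=least_squares(f,[530,0,50]);return r.x.round(1),abs(r.fun).max().round(2)
for n,a,b in [("punch",(331,311),(344,232)),("ball",(264,324),(323,213)),("bolt near left",(260,365),(294,253)),("bolt near right",(381,343),(337,326)),("malletend",(612,367),(370,533)),("head/handle joint",(506,358),(351,415)),("bottle cap",(377,158),(458,181)),("grinder disc",(150,468),(201,190))]:
    print(n,*tri(a,b))
for z in (12,):
  for p in [(247,284),(260,365),(381,343)]: print(at_z(T,np.array(p)/1.5,z).round(1))
for p in [(612,367),(570,363),(506,358),(445,351)]: print(at_z(T,np.array(p)/1.5,29).round(1))
for p in [(294,253),(337,326)]: print(at_z(S,np.array(p)/1.5,12).round(1))
for p in [(370,533),(351,415),(344,363)]: print(at_z(S,np.array(p)/1.5,29).round(1))
E
python3 tri.py
```

```text
punch [537.9  65.2 175.6] 0.52
ball [520.2 159.7 129.4] 0.26
bolt near left [460.5 183.8  11.9] 0.25
bolt near right [500.8  -3.1  14.6] 0.46
malletend [ 470.4 -361.9   21.7] 0.7
head/handle joint [ 482.6 -191.3   49.2] 0.42
bottle cap [704.6  10.6 296.2] 0.54
grinder disc [315.4 316.1  91.5] 0.42
[586.7 209.9  12. ]
[460.9 183.8  12. ]
[499.9  -3.   12. ]
[ 472.1 -359.4   29. ]
[ 476.5 -294.4   29. ]
[ 481.6 -195.5   29. ]
[ 489.9 -101.4   29. ]
[459.7 183.8  12. ]
[502.2  -1.4  12. ]
[ 468.6 -363.8   29. ]
[ 485.  -181.7   29. ]
[495.7 -87.4  29. ]
```

```bash
cat > go.py <<'E'
import sys
from h import *
def go(x,y,z,yaw,pitch=0):
    o=bot.get_obs();R=Ro.from_euler("xyz",o["tcp_rot"]);T=Ro.from_euler("xyz",[np.pi,0,yaw])
    d=R.inv().apply(np.array([x,y,z])-o["tool_pos"]);w=(R.inv()*T).as_rotvec()
    print("t",round(o["time"],2),"at",np.round(o["tool_pos"],1),np.round(o["tcp_rot"],3),"F",np.round(o["contact_force"],1),"grip",round(o["grip_width"],1))
    print("delta",d.round(1).tolist(),w.round(4).tolist(),"rows",round(np.linalg.norm(d)/41.7,1),round(np.degrees(np.linalg.norm(w))/7.16,1))
if __name__=="__main__": go(*map(float,sys.argv[1:]))
E
python3 go.py 519 158 230 1.778
```

```text
t 1.2 at [ 137.9 -506.6  251.8] [3.141 0.    0.266] F [-0.7 -0.2 -0.4] grip 91.5
delta [542.3, -541.2, 21.7] [0.0001, 0.0001, -1.5122] rows 18.4 12.1
```

Emit:
{"method": "step_arm", "body": {
  "deltas": [
    [28, -28, 0, 0, 0, -0.08],
    [57, -57, 0, 0, 0, -0.16],
    [85, -85, 0, 0, 0, -0.24],
    [113, -113, 0, 0, 0, -0.32],
    [141, -141, 0, 0, 0, -0.4]
  ]
}}

```text
time: 1.62
tool_pos: [237.4, -331.8, 251.8]
tcp_rot: [3.141, -0.0, 0.669]
contact_force: [0.9, -0.3, 0.2]
grip_width: 91.9
```

```bash
python3 go.py 519 158 230 1.778
```

```text
t 1.62 at [ 237.4 -331.8  251.8] [ 3.141 -0.     0.669] F [ 0.9 -0.3  0.2] grip 91.9
delta [524.7, -209.6, 21.7] [0.0004, 0.0002, -1.109] rows 13.6 8.9
```

Emit:
{"method": "step_arm", "body": {
  "deltas": [
    [525, -210, 10, 0, 0, -1.109],
    [525, -210, 10, 0, 0, -1.109],
    [525, -210, 10, 0, 0, -1.109],
    [525, -210, 10, 0, 0, -1.109],
    [525, -210, 10, 0, 0, -1.109]
  ]
}}

```text
time: 2.03
tool_pos: [341.8, -151.4, 248.3]
tcp_rot: [3.14, 0.0, 1.296]
contact_force: [0.1, -0.2, 0.0]
grip_width: 92.1
```

```bash
python3 go.py 519 158 230 1.778
```

```text
t 2.03 at [ 341.8 -151.4  248.3] [3.14  0.    1.296] F [ 0.1 -0.2  0. ] grip 92.1
delta [345.8, 86.8, 18.3] [0.001, 0.0007, -0.4815] rows 8.6 3.9
```

Emit:
{"method": "step_arm", "body": {
  "deltas": [
    [346, 87, 18, 0, 0, -0.482],
    [346, 87, 18, 0, 0, -0.482],
    [346, 87, 18, 0, 0, -0.482],
    [346, 87, 18, 0, 0, -0.482],
    [346, 87, 18, 0, 0, -0.482]
  ]
}}

```text
time: 2.45
tool_pos: [446.4, 28.9, 237.7]
tcp_rot: [3.141, 0.0, 1.779]
contact_force: [0.9, -0.9, 0.3]
grip_width: 92.0
```

```bash
python3 go.py 519 158 230 1.778
```

```text
t 2.45 at [446.4  28.9 237.7] [3.141 0.    1.779] F [ 0.9 -0.9  0.3] grip 92.0
delta [111.3, 97.7, 7.7] [0.0007, 0.0005, 0.001] rows 3.6 0.0
```

Emit:
{"method": "step_arm", "body": {
  "deltas": [
    [111, 98, 8, 0, 0, 0],
    [111, 98, 8, 0, 0, 0],
    [111, 98, 8, 0, 0, 0],
    [111, 98, 8, 0, 0, 0],
    [111, 98, 8, 0, 0, 0]
  ]
}}

```text
time: 2.87
tool_pos: [521.0, 159.1, 228.7]
tcp_rot: [3.141, -0.001, 1.777]
contact_force: [-0.8, -0.5, 0.0]
grip_width: 91.9
```

```bash
python3 - <<'E'
from h import *
import go
go.go(519,158,230,1.778)
c=bot.capture("wrist");save(c,"w1.png")
for q in ("handle_grip","punch_top","jig"):
    for b in bot.boxes_of(q,c)[:2]: print(q,b["p"],np.round(b["rect"]))
o=np.array([538,67.]);ex=np.array([.979,.206]);ey=np.array([-.206,.979])
P=lambda x,y,z:np.r_[o+ex*x+ey*y,z]
print(proj(c,[P(0,92.6,127.5),P(0,0,170),P(0,110,29),P(-65,140,12),P(85,140,12),P(-65,-76,12)]).round())
E
```

```text
t 2.87 at [521.  159.1 228.7] [ 3.141e+00 -1.000e-03  1.777e+00] F [-0.8 -0.5  0. ] grip 91.9
delta [-0.7, -2.2, -1.3] [0.0008, -0.0011, -0.0013] rows 0.1 0.0
handle_grip 0.89 [260. 182.  34.  62.]
punch_top 0.84 [258. 318.  36.  31.]
jig 0.63 [269. 227. 136. 200.]
[[254. 201.]
 [254. 328.]
 [255. 158.]
 [199. 130.]
 [328. 130.]
 [209. 288.]]
```

View pics/w1.png

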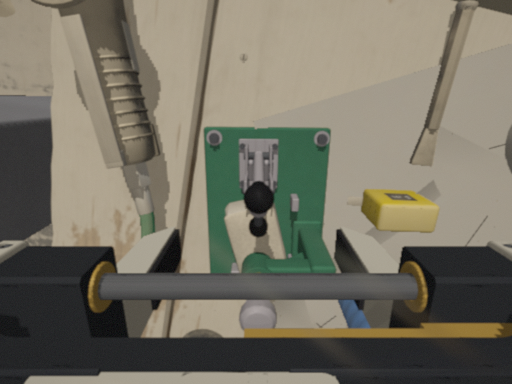

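Wrist view: the ball is at (259,197), the punch head at (258,316) and the plate's far edge at row 128 (columns 206–329). The jig lines up with the tool.

```bash
python3 - <<'E'
from h import *
c=bot.capture("wrist")
print("ball",at_z(c,(259,197),127.5),"punch",at_z(c,(258,316),170),"corners",at_z(c,(206,128),12),at_z(c,(329,128),12))
print(-np.array(c["R"]).T@c["t"])
E
python3 go.py 521 157 134 1.777
```

```text
ball [520.37797068 157.17812409 127.5       ] punch [536.70653911  73.54855229 170.        ] corners [450.92490214 189.61146892  12.        ] [591.56532355 218.4863532   12.        ]
[503.22643037 235.56357908 363.06504393]
t 3.12 at [519.2 154.2 229.7] [-3.141  0.     1.772] F [-0.2  0.   0.5] grip 91.9
delta [2.4, 2.4, 95.7] [-0.0002, 0.0003, -0.0053] rows 2.3 0.0
```

Emit:
{"method": "step_arm", "body": {
  "deltas": [
    [2, 1, 40, 0, 0, 0],
    [2, 1, 80, 0, 0, 0],
    [2, 1, 95, 0, 0, 0],
    [2, 1, 95, 0, 0, 0],
    [2, 1, 95, 0, 0, 0]
  ]
}}

```text
time: 3.53
tool_pos: [520.0, 156.3, 134.7]
tcp_rot: [-3.141, 0.0, 1.771]
contact_force: [-0.3, 0.5, 0.7]
grip_width: 91.9
```

```bash
python3 - <<'E'
from h import *
import go
go.go(520.5,157,134,1.777)
c=bot.capture("wrist");save(c,"w2.png")
go.go(520.5,157,134,1.777)
for q in ("handle_grip","punch_top"):
    for b in bot.boxes_of(q,c)[:2]: print(q,b["p"],np.round(b["rect"]))
E
```

```text
t 3.53 at [520.  156.3 134.7] [-3.141  0.     1.771] F [-0.3  0.5  0.7] grip 91.9
delta [0.6, 0.6, 0.7] [-0.0008, 0.0001, -0.0057] rows 0.0 0.0
t 3.58 at [520.9 156.7 135.9] [3.14  0.    1.772] F [ 0.6 -0.3  0.5] grip 91.7
delta [0.4, -0.3, 1.9] [0.002, 0.0002, -0.0054] rows 0.0 0.0
handle_grip 0.85 [263. 220.  50. 105.]
punch_top 0.65 [266. 221.  54. 105.]
```

View pics/w2.png

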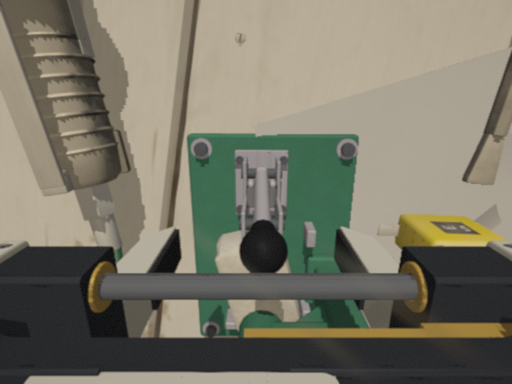

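The ball is at (263,247), between the fingers. I'll check its offset, then close.

```bash
python3 - <<'E'
from h import *
c=bot.capture("wrist");o=bot.get_obs()
print(o["tool_pos"],"ball",at_z(c,(263,247),127.5),"tcp px",proj(c,o["tool_pos"]+np.array([0,0,-6])))
print("bolts",at_z(c,(201,148),14),at_z(c,(347,148),14))
E
```

```text
[521.17872289 157.13943911 136.47341647] ball [523.77837826 163.21082035 127.5       ] tcp px [[256.02995124 258.76426356]]
bolts [466.15637032 187.01514456  14.        ] [590.59163076 212.44071847  14.        ]
```

Emit:
{"method": "step_arm", "body": {
  "deltas": [
    [0, 0, 1, 0, 0, 0],
    [0, 0, 1, 0, 0, 0],
    [0, 0, 1, 0, 0, 0],
    [0, 0, 1, 0, 0, 0],
    [0, 0, 1, 0, 0, 0]
  ],
  "fingers": 18
}}

```text
time: 4.15
tool_pos: [520.1, 157.3, 133.6]
tcp_rot: [3.141, 0.0, 1.773]
contact_force: [-0.5, -0.8, -0.2]
grip_width: 63.2
```

Emit:
{"method": "step_arm", "body": {
  "deltas": [
    [3, 0, 0, 0, 0, 0],
    [3, 0, 0, 0, 0, 0],
    [3, 0, 0, 0, 0, 0],
    [3, 0, 0, 0, 0, 0],
    [3, 0, 0, 0, 0, 0]
  ],
  "fingers": 18
}}

```text
time: 4.57
tool_pos: [519.6, 160.3, 133.5]
tcp_rot: [3.141, 0.0, 1.773]
contact_force: [7.1, 2.1, -1.6]
grip_width: 29.8
```

Emit:
{"method": "step_arm", "body": {
  "deltas": [
    [0, 0, 0, 0, 0, 0],
    [0, 0, 0, 0, 0, 0],
    [0, 0, 0, 0, 0, 0],
    [0, 0, 0, 0, 0, 0],
    [0, 0, 0, 0, 0, 0]
  ],
  "fingers": 18
}}

```text
time: 4.98
tool_pos: [521.7, 160.7, 133.6]
tcp_rot: [3.136, -0.0, 1.772]
contact_force: [8.9, 2.9, -5.7]
grip_width: 24.5
```

Emit:
{"method": "step_arm", "body": {
  "deltas": [
    [13.9, 2, -1.5, 0, 0, 0],
    [27.8, 2, -1.0, 0, 0, 0],
    [41.6, 2, 1.5, 0, 0, 0],
    [54.8, 2, 5.8, 0, 0, 0],
    [67.4, 2, 11.9, 0, 0, 0]
  ]
}}

```text
time: 5.4
tool_pos: [508.5, 227.5, 121.9]
tcp_rot: [3.139, 0.0, 1.773]
contact_force: [3.3, -1.9, -1.5]
grip_width: 24.5
```

```bash
python3 go.py 520.5 157 134 1.778
```

```text
t 5.4 at [508.5 227.5 121.9] [3.139 0.    1.773] F [ 3.3 -1.9 -1.5] grip 24.5
delta [-71.4, -2.4, -12.1] [0.0023, 0.0002, -0.0054] rows 1.7 0.0
```

Emit:
{"method": "step_arm", "body": {
  "deltas": [
    [11.6, 0, 7.8, 0, 0, 0],
    [21.9, 0, 17.1, 0, 0, 0],
    [30.9, 0, 27.8, 0, 0, 0],
    [38.3, 0, 39.7, 0, 0, 0],
    [44, 0, 52.4, 0, 0, 0]
  ]
}}

```text
time: 5.82
tool_pos: [499.8, 271.4, 68.4]
tcp_rot: [3.139, -0.001, 1.773]
contact_force: [6.9, 1.8, 1.1]
grip_width: 24.0
```

Emit:
{"method": "step_arm", "body": {
  "deltas": [
    [0.5, 0, 1.5, 0, 0, 0],
    [0.7, 0, 2.5, 0, 0, 0],
    [0.7, 0, 2.5, 0, 0, 0],
    [0.7, 0, 2.5, 0, 0, 0]
  ]
}}

```text
time: 6.15
tool_pos: [499.6, 272.3, 65.9]
tcp_rot: [3.139, -0.002, 1.773]
contact_force: [4.3, 8.2, 2.0]
grip_width: 24.3
```

Emit:
{"method": "step_arm", "body": {
  "deltas": [
    [0, 0, 0, 0, 0, 0],
    [0, 0, 0, 0, 0, 0],
    [0, 0, 0, 0, 0, 0],
    [0, 0, 0, 0, 0, 0],
    [0, 0, 0, 0, 0, 0]
  ],
  "fingers": 60
}}

```text
time: 6.57
tool_pos: [498.3, 270.1, 65.9]
tcp_rot: [-3.14, 0.001, 1.773]
contact_force: [-0.3, 0.2, 0.4]
grip_width: 53.1
```

Emit:
{"method": "step_arm", "body": {
  "deltas": [
    [0, 0, -30, 0, 0, 0],
    [0, 0, -65, 0, 0, 0],
    [0, 0, -100, 0, 0, 0],
    [0, 0, -140, 0, 0, 0],
    [0, 0, -160, 0, 0, 0]
  ],
  "fingers": 91.8
}}

```text
time: 6.98
tool_pos: [499.9, 270.7, 231.3]
tcp_rot: [3.136, -0.001, 1.773]
contact_force: [0.8, 1.1, 0.3]
grip_width: 86.3
```

```bash
python3 - <<'E'
from h import *
import go
c=bot.capture("wrist");S=bot.capture("side");T=bot.capture("top")
a=c["color"];b=cv2.resize(S["color"][100:260,150:330],(480,427))
im=np.zeros((427+384,512,3),np.uint8)
cv2.imwrite("pics/w3.png",cv2.resize(np.hstack([a,cv2.resize(S["color"][90:250,140:353],(512,384))]),(800,300))[:,:,::-1])
go.go(481,-219,235,1.499)
o=np.array([538.5,68.]);ex=np.array([.979,.206]);ey=np.array([-.206,.979])
P=lambda x,y,z:np.r_[o+ex*x+ey*y,z]
for k in(c,S,T):print(proj(k,[P(0,204,63),P(0,0,170),P(0,16,170),P(0,200,70)]).round())
E
```

```text
t 7.13 at [499.5 270.6 228.3] [ 3.138 -0.     1.773] F [ 0.5  0.1 -0.1] grip 90.9
delta [-475.9, -116.2, -7.3] [0.0034, -0.0009, 0.2736] rows 11.7 2.2
[[252. 181.]
 [253. 425.]
 [253. 412.]
 [252. 187.]]
[[201. 133.]
 [229. 155.]
 [226. 151.]
 [201. 133.]]
[[132. 227.]
 [220. 207.]
 [211. 208.]
 [133. 226.]]
```

View pics/w3.png

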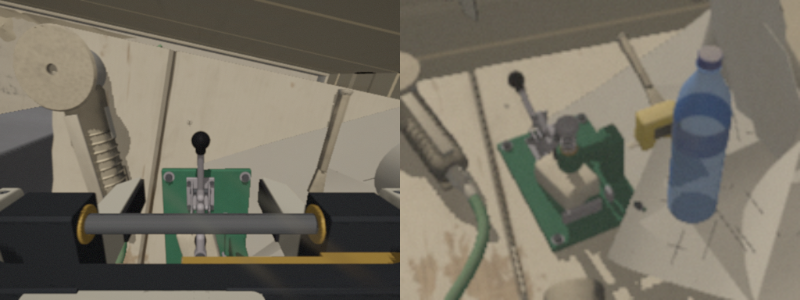

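The clamp is closed: the ball shows at about (256,180) in the wrist view and (202,132) in the side view, where the model puts it when closed. Now the mallet.

Emit:
{"method": "step_arm", "body": {
  "deltas": [
    [-476, -116, -7, 0, 0, 0.27],
    [-476, -116, -7, 0, 0, 0.27],
    [-476, -116, -7, 0, 0, 0.27],
    [-476, -116, -7, 0, 0, 0.27],
    [-476, -116, -7, 0, 0, 0.27]
  ]
}}

```text
time: 7.55
tool_pos: [489.7, 60.6, 227.8]
tcp_rot: [-3.138, 0.0, 1.503]
contact_force: [0.1, -0.1, 0.1]
grip_width: 91.6
```

```bash
python3 go.py 481 -213 170 1.499
```

```text
t 7.55 at [489.7  60.6 227.8] [-3.138  0.     1.503] F [ 0.1 -0.1  0.1] grip 91.6
delta [-273.5, 10.0, 57.8] [-0.0038, 0.0003, 0.0042] rows 6.7 0.0
```

Emit:
{"method": "step_arm", "body": {
  "deltas": [
    [-200, 10, 0, 0, 0, 0],
    [-200, 10, 0, 0, 0, 0],
    [-200, 10, 0, 0, 0, 0],
    [-200, 10, 0, 0, 0, 0],
    [-200, 10, 0, 0, 0, 0]
  ]
}}

```text
time: 7.97
tool_pos: [486.2, -140.5, 227.8]
tcp_rot: [-3.138, -0.001, 1.502]
contact_force: [0.1, 0.0, 0.7]
grip_width: 91.9
```

Emit:
{"method": "step_arm", "body": {
  "deltas": [
    [-40, 0, 10, 0, 0, 0],
    [-73, 0, 25, 0, 0, 0],
    [-73, 0, 58, 0, 0, 0],
    [-73, 0, 58, 0, 0, 0],
    [-73, 0, 58, 0, 0, 0]
  ]
}}

```text
time: 8.38
tool_pos: [480.8, -209.8, 169.2]
tcp_rot: [-3.135, -0.004, 1.502]
contact_force: [0.5, -0.1, 0.3]
grip_width: 91.5
```

```bash
python3 - <<'E'
from h import *
import go
go.go(481,-213,35,1.499)
c=bot.capture("wrist");save(c,"w4.png")
print(proj(c,[[481,-219,29],[484,-176,29],[471,-361,29],[490,-97,29]]).round())
for q in ("mallet_grip","mallet_head"):
    for b in bot.boxes_of(q,c)[:2]: print(q,b["p"],np.round(b["rect"]))
E
```

```text
t 8.38 at [ 480.8 -209.8  169.2] [-3.135 -0.004  1.502] F [ 0.5 -0.1  0.3] grip 91.5
delta [-3.7, 1.2, 134.2] [-0.0065, -0.0037, 0.0028] rows 3.2 0.1
[[259. 196.]
 [259. 152.]
 [258. 316.]
 [260.  60.]]
mallet_grip 0.57 [276. 189.  96. 258.]
mallet_head 0.8 [275. 188.  97. 260.]
```

View pics/w4.png

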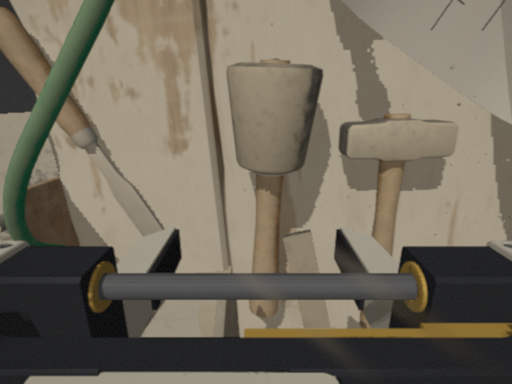

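The handle's axis runs from the head's far end (274,62) to the handle end (265,310). The handle comes out of the head at about (270,174).

```bash
python3 - <<'E'
from h import *
c=bot.capture("wrist");o=bot.get_obs();print(o["tool_pos"],o["tcp_rot"])
a=at_z(c,(265,312),29);b=at_z(c,(275,60),29);j=at_z(c,(270,174),35)
print(a,b,j,np.linalg.norm(b-a),"yaw",np.arctan2(*(b-a)[[1,0]]))
u=(b-a)/np.linalg.norm(b-a);print("grip from end",a+140*u,"from head",b-120*u,"from joint",j-25*u, "start of head 25 ahead")
E
```

```text
[ 483.44190129 -210.09532732  173.06064138] [3.13974871e+00 9.84700601e-04 1.50445398e+00]
[ 482.7812203  -359.84327346   29.        ] [506.58892062 -98.17889742  29.        ] [ 496.77568715 -197.5868824    35.        ] 262.7452231350662 yaw 1.4800605200061847
grip from end [ 495.4668098  -220.41918724   29.        ] from head [ 495.71555819 -217.68525704   29.        ] from joint [ 494.51040331 -222.48404066   35.        ] start of head 25 ahead
```

```bash
python3 go.py 490 -213 75 1.485
```

```text
t 8.58 at [ 483.4 -210.1  173.1] [3.140e+00 1.000e-03 1.504e+00] F [-0.9  0.6  0.8] grip 91.9
delta [-2.4, 6.6, 98.1] [0.0019, 0.001, 0.0195] rows 2.4 0.2
```

Emit:
{"method": "step_arm", "body": {
  "deltas": [
    [-2, 7, 30, 0, 0, 0.02],
    [-2, 7, 65, 0, 0, 0.02],
    [-2, 7, 96, 0, 0, 0.02],
    [-2, 7, 96, 0, 0, 0.02],
    [-2, 7, 96, 0, 0, 0.02]
  ]
}}

```text
time: 9.0
tool_pos: [489.5, -212.5, 75.9]
tcp_rot: [-3.14, -0.001, 1.484]
contact_force: [-0.2, -0.1, 0.8]
grip_width: 91.7
```

```bash
python3 - <<'E'
from h import *
import go
c=bot.capture("wrist");save(c,"w5.png")
go.go(490,-213,35,1.485)
print(proj(c,[[481,-219,29],[490,-219,29],[490,-219,42],[490,-190,42]]).round())
E
```

```text
t 9.05 at [ 490.5 -213.2   77.3] [3.140e+00 1.000e-03 1.484e+00] F [0.4 0.1 1. ] grip 91.7
delta [0.2, -0.6, 42.3] [0.0016, 0.0008, -0.0013] rows 1.0 0.0
[[245. 237.]
 [258. 236.]
 [258. 245.]
 [254. 202.]]
```

View pics/w5.png

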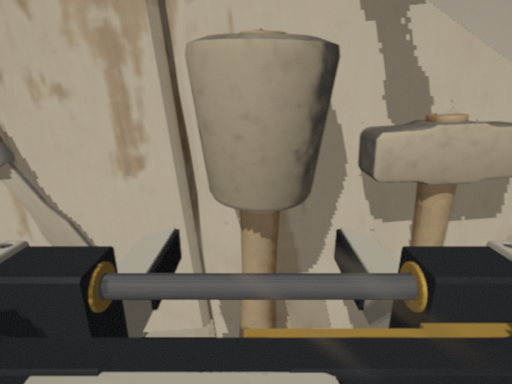

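The handle is centred between the fingers (column ~260, gap centre 258), and the head starts about 20 mm ahead. I'll descend and grip.

Emit:
{"method": "step_arm", "body": {
  "deltas": [
    [2, 1, 20, 0, 0, 0],
    [2, 1, 41, 0, 0, 0],
    [2, 1, 41, 0, 0, 0],
    [2, 1, 41, 0, 0, 0],
    [2, 1, 41, 0, 0, 0]
  ],
  "fingers": 60
}}

```text
time: 9.47
tool_pos: [492.0, -212.0, 37.0]
tcp_rot: [3.138, 0.002, 1.483]
contact_force: [-0.4, 0.5, 0.3]
grip_width: 63.2
```

Emit:
{"method": "step_arm", "body": {
  "deltas": [
    [0, 0, 0, 0, 0, 0],
    [0, 0, 0, 0, 0, 0],
    [0, 0, 0, 0, 0, 0],
    [0, 0, 0, 0, 0, 0],
    [0, 0, 0, 0, 0, 0]
  ],
  "fingers": 0
}}

```text
time: 9.88
tool_pos: [490.8, -211.4, 35.0]
tcp_rot: [3.141, 0.0, 1.483]
contact_force: [-0.5, -0.0, -0.6]
grip_width: 31.1
```

Emit:
{"method": "step_arm", "body": {
  "deltas": [
    [0, 0, 0, 0, 0, 0],
    [0, 0, 0, 0, 0, 0],
    [0, 0, 0, 0, 0, 0],
    [0, 0, 0, 0, 0, 0],
    [0, 0, 0, 0, 0, 0]
  ],
  "fingers": 0
}}

```text
time: 10.3
tool_pos: [490.6, -211.4, 34.8]
tcp_rot: [-3.141, 0.0, 1.483]
contact_force: [-2.1, -0.8, 4.4]
grip_width: 27.0
```

Emit:
{"method": "step_arm", "body": {
  "deltas": [
    [0, 0, 0, 0, 0, 0],
    [0, 0, -8, 0, 0, 0],
    [0, 0, -18, 0, 0, 0],
    [0, 0, -30, 0, 0, 0],
    [0, 0, -40, 0, 0, 0]
  ],
  "fingers": 0
}}

```text
time: 10.72
tool_pos: [490.6, -211.2, 75.5]
tcp_rot: [-3.141, -0.0, 1.483]
contact_force: [0.6, 0.8, -4.9]
grip_width: 26.8
```

Emit:
{"method": "step_arm", "body": {
  "deltas": [
    [0, 0, -15, 0, 0, 0],
    [0, 0, -30, 0, 0, 0],
    [0, 0, -45, 0, 0, 0],
    [0, 0, -60, 0, 0, 0],
    [0, 0, -60, 0, 0, 0]
  ]
}}

```text
time: 11.13
tool_pos: [492.1, -212.1, 137.9]
tcp_rot: [3.137, 0.003, 1.483]
contact_force: [1.1, -0.4, -4.3]
grip_width: 26.9
```

```bash
python3 - <<'E'
from h import *
import go
o=bot.get_obs();print("moment",o["moment"])
go.go(490,-213,35,1.485)
c=bot.capture("wrist");S=bot.capture("side")
cv2.imwrite("pics/w6.png",cv2.resize(np.hstack([c["color"],cv2.resize(S["color"][200:392,140:396],(512,384))]),(800,300))[:,:,::-1])
E
```

```text
moment [-0.18426655 -0.13616569  0.02624338]
t 11.13 at [ 492.1 -212.1  137.9] [3.137e+00 3.000e-03 1.483e+00] F [ 1.1 -0.4 -4.3] grip 26.9
delta [-0.9, -2.5, 102.9] [0.005, 0.0025, -0.002] rows 2.5 0.0
```

View pics/w6.png

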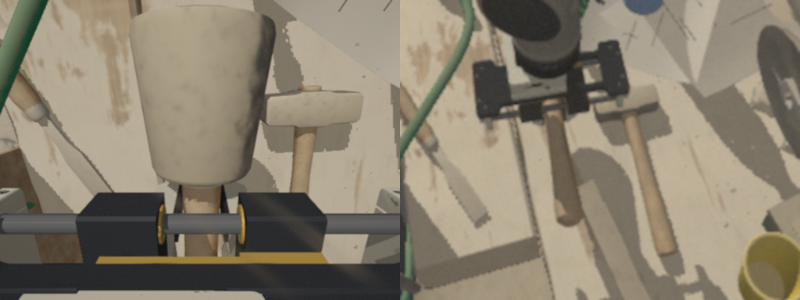

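The mallet is held off the bench. I'll check its attitude from the handle end: side view about (247,341), head end at the top of the wrist view.

```bash
python3 - <<'E'
from h import *
S=bot.capture("side");c=bot.capture("wrist")
g=np.array([491,-211.5,131]);u=np.array([.0875,.996,0])
for a in (-.2,-.1,0,.1,.2):  # pitch, + head up
    d=u*np.cos(a)+np.array([0,0,np.sin(a)])
    print(a,proj(S,g-147*d).round(1),"wrist head end",proj(c,g+113*d).round(1),"head end top",proj(c,g+113*d+np.array([0,0,40])).round(1))
E
python3 go.py 546 21 240 1.483; python3 go.py 492 20 240 1.483
```

```text
-0.2 [[249.1 328.8]] wrist head end [[257.8  37.4]] head end top [[257.8  15.8]]
-0.1 [[249.5 332.6]] wrist head end [[257.8  28.4]] head end top [[257.8   0.6]]
0 [[249.6 335.5]] wrist head end [[257.8  20.8]] head end top [[257.8 -14.2]]
0.1 [[249.7 337.6]] wrist head end [[257.8  15.1]] head end top [[257.8 -28. ]]
0.2 [[249.6 338.9]] wrist head end [[257.8  12. ]] head end top [[257.8 -39.9]]
t 11.33 at [ 490.1 -210.9  133.8] [-3.140e+00 -1.000e-03  1.483e+00] F [-0.7 -0.7 -5.5] grip 27.2
delta [236.0, 35.2, -106.1] [-0.0017, -0.0007, -0.0001] rows 6.3 0.0
t 11.33 at [ 490.1 -210.9  133.8] [-3.140e+00 -1.000e-03  1.483e+00] F [-0.7 -0.7 -5.5] grip 27.2
delta [230.3, -18.5, -106.0] [-0.0017, -0.0007, -0.0001] rows 6.1 0.0
```

```bash
python3 - <<'E'
from h import *
c=bot.capture("wrist")
t=np.array([490.8,-211.5,134.8]);u=np.array([.0875,.996,0]);z=np.array([0,0,1.])
def pts(g,a):
    d=u*np.cos(a)+z*np.sin(a);n=z*np.cos(a)-u*np.sin(a)
    return proj(c,[g+113*d+40*n, g+18*d+30*n])[:,1].round(1)
print("w5 pred (obs 32,207)",[ (a,pts(t-47.5*z-0*u+2*u*0,a)) for a in(0,.08)])
for a in (-.2,-.1,-.05,0,.05,.1):print(a,pts(t-6*z,a))
S=bot.capture("side");save(S,"s7.png",(200,200,300,350),4)
# rows of head silhouette at centre col
col=c["color"][:,255].astype(int);print(np.round(col.mean(1)[0:60:3]))
save(c,"w7.png")
E
```

```text
w5 pred (obs 32,207) [(0, array([ 23. , 221.3])), (0.08, array([ 27.8, 226.4]))]
-0.2 [ -7.2 244.3]
-0.1 [-11.4 252.6]
-0.05 [-12.  256.8]
0 [-11.5 261.1]
0.05 [ -9.6 265.4]
0.1 [ -6.  269.7]
[167. 167. 167. 161. 160. 160. 159. 160. 159. 159. 158. 158. 158. 158.
 155. 155. 157. 156. 156. 157.]
```

View pics/w7.png

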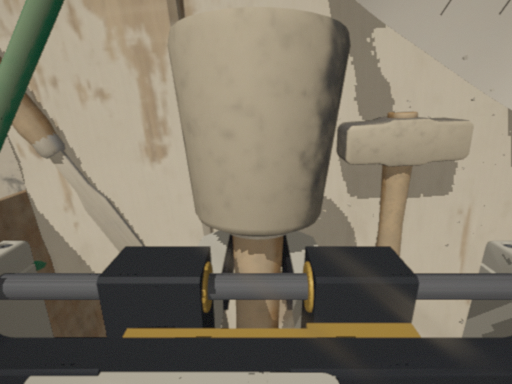

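The head's far edge is at row ~13 (columns 169–349) and its near edge at row ~233 (columns 195–322). I'll use these widths against the pre-lift picture (152 and 104 px) to work out the tilt.

```bash
python3 - <<'E'
from h import *
c=bot.capture("wrist");R=np.array(c["R"]);T=np.array(c["t"])
t=np.array([490.8,-211.5,134.8]);u=np.array([.0875,.996,0]);z=np.array([0,0,1.])
def dep(g,a):
    d=u*np.cos(a)+z*np.sin(a); return np.array([(R@(g+s*d)+T)[2] for s in(113,20)])
w5=dep(t-47.5*z,.08);print("w5 Z",w5,"dia",w5*[152,104]/c["fx"])
for a in(-.3,-.2,-.1,0,.08):print(a,"ratio (obs .844,.8125)",dep(t-6*z,a)/w5, "dia",dep(t-6*z,a)*[180,128]/c["fx"])
S=bot.capture("side")
for a in(-.2,-.1,0,.08):
    d=u*np.cos(a)+z*np.sin(a);print(a,proj(S,[t-6*z-147*d]).round(1))
save(S,"s8.png",(200,220,320,350),5)
o=bot.get_obs();print(o["moment"],o["contact_force"])
E
```

```text
w5 Z [153.97749346 189.21100589] dia [79.22160631 66.60740963]
-0.3 ratio (obs .844,.8125) [1.01495951 0.83017138] dia [95.21848773 68.05607987]
-0.2 ratio (obs .844,.8125) [0.94172986 0.81962388] dia [88.34844349 67.19141354]
-0.1 ratio (obs .844,.8125) [0.86929471 0.80919082] dia [81.55293512 66.33612832]
0 ratio (obs .844,.8125) [0.7983778  0.79897643] dia [74.89986108 65.49876993]
0.08 ratio (obs .844,.8125) [0.74321426 0.79103106] dia [69.72469086 64.84742107]
-0.2 [[249.1 329.3]]
-0.1 [[249.4 333. ]]
0 [[249.6 335.9]]
0.08 [[249.6 337.7]]
[-0.20226968 -0.09164334 -0.03161606] [-0.20300068 -0.44014049 -5.53222099]
```

View pics/s8.png

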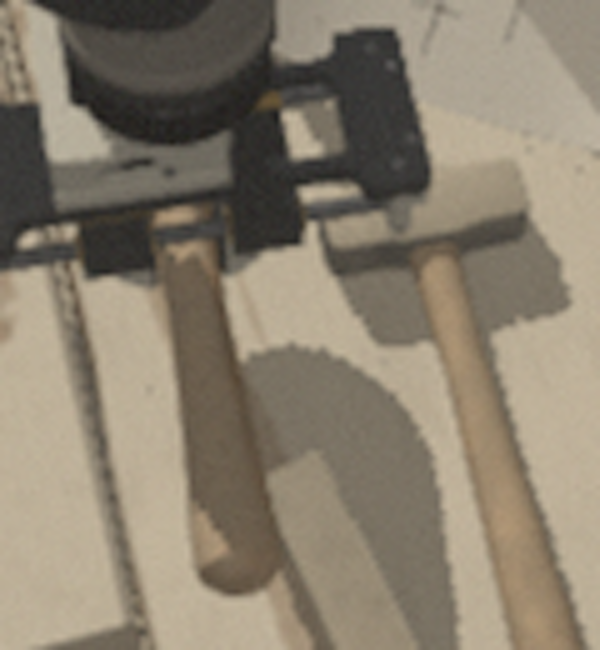

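The handle end is at about (247.6,334.4), so the mallet's head has sagged roughly 0.06 rad below level. I'll tilt the tool about +0.12 rad while carrying it over, so the underside is near level again.

Emit:
{"method": "step_arm", "body": {
  "deltas": [
    [10, 1, -15, 0, 0.02, 0],
    [30, 3, -40, 0, 0.05, 0],
    [55, 6, -65, 0, 0.08, 0],
    [85, 9, -90, 0, 0.1, 0],
    [115, 12, -117, 0, 0.12, 0]
  ]
}}

```text
time: 11.95
tool_pos: [512.4, -97.0, 252.0]
tcp_rot: [-3.14, -0.121, 1.481]
contact_force: [0.5, -1.0, -5.2]
grip_width: 26.8
```

```bash
python3 go.py 537 31 252 1.483
```

```text
t 11.95 at [512.4 -97.  252. ] [-3.14  -0.121  1.481] F [ 0.5 -1.  -5.2] grip 26.8
delta [128.7, 13.1, 15.6] [-0.0019, -0.1213, -0.0014] rows 3.1 1.0
```

Emit:
{"method": "step_arm", "body": {
  "deltas": [
    [30, 3, 4, 0, 0, 0],
    [65, 7, 8, 0, 0, 0],
    [100, 10, 12, 0, 0, 0],
    [120, 12, 14, 0, 0, 0],
    [129, 13, 15.5, 0, 0, 0]
  ]
}}

```text
time: 12.37
tool_pos: [537.0, 33.4, 251.4]
tcp_rot: [-3.141, -0.121, 1.486]
contact_force: [0.3, 0.3, -5.4]
grip_width: 27.1
```

```bash
python3 - <<'E'
from h import *
import go
go.go(537,31,252,1.483)
T=bot.capture("top");S=bot.capture("side");c=bot.capture("wrist")
s=cv2.resize(S["color"][80:270,130:352],(444,380));t=cv2.resize(T["color"][110:300,120:342],(444,380))
cv2.imwrite("pics/a9.png",cv2.resize(np.hstack([s,t]),(800,342))[:,:,::-1])
P=np.array([540,69,170.])
print("punch px side",proj(S,P),"top",proj(T,P),"wrist",proj(c,P))
E
```

```text
t 12.37 at [537.   33.4 251.4] [-3.141 -0.121  1.486] F [ 0.3  0.3 -5.4] grip 27.1
delta [-2.3, 0.2, -0.9] [-0.001, -0.1207, 0.0027] rows 0.1 1.0
punch px side [[229.39754211 155.0057775 ]] top [[219.0187226 206.010826 ]] wrist [[256.6777418  173.49891535]]
```

View pics/a9.png

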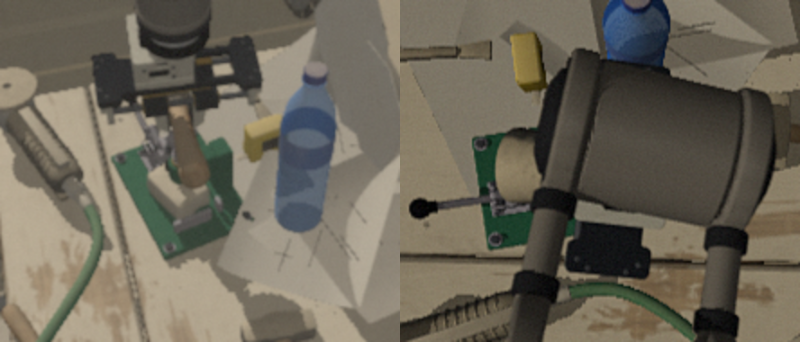

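```bash
python3 - <<'E'
from h import *
S=bot.capture("side");u=np.array([.0875,.996,0]);z=np.array([0,0,1.])
G=np.array([537,32,245.5])
for a in(-.2,-.1,0,.1,.2):print(a,proj(S,G-147*(u*np.cos(a)+z*np.sin(a))).round(1))
save(S,"s10.png",(190,120,290,200),6)
E
```

```text
-0.2 [[239.6 186.6]]
-0.1 [[240.  191.8]]
0 [[240.3 196.4]]
0.1 [[240.4 200.3]]
0.2 [[240.5 203.5]]
```

View pics/s10.png

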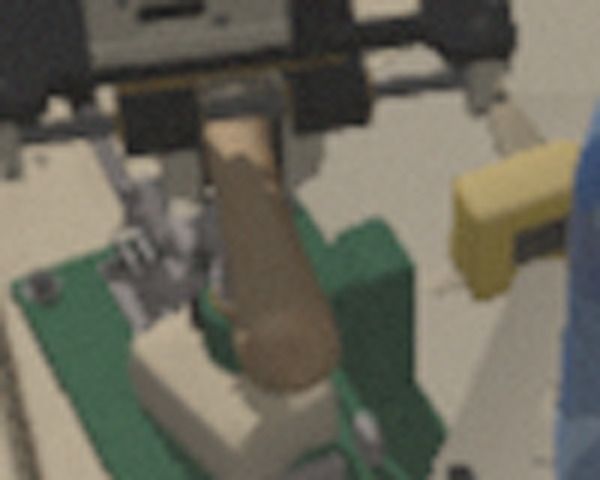

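The handle end is at (238,178), about 18 px above the level prediction. So the head has slipped to roughly 0.35 rad down in the grip. I'll check whether it creeps while held still.

```bash
python3 - <<'E'
from h import *
o=bot.get_obs();print(o["time"],o["moment"],o["contact_force"],o["tool_pos"])
S=bot.capture("side")["color"];np.save("a.npy",S)
E
```

```text
12.5667 [-0.4048993  -0.10164474 -0.01349062] [-1.17088404 -0.93795264 -5.32060351] [536.90995789  29.8010703  251.26725055]
```

Emit:
{"method": "step_arm", "body": {
  "deltas": [
    [0, 0, 0, 0, 0, 0],
    [0, 0, 0, 0, 0, 0],
    [0, 0, 0, 0, 0, 0],
    [0, 0, 0, 0, 0, 0],
    [0, 0, 0, 0, 0, 0]
  ],
  "fingers": 0
}}

```text
time: 13.03
tool_pos: [537.1, 30.1, 251.8]
tcp_rot: [-3.142, -0.12, 1.482]
contact_force: [0.1, 1.2, -5.3]
grip_width: 26.9
```

```bash
python3 - <<'E'
from h import *
a=np.load("a.npy");S=bot.capture("side");b=S["color"];o=bot.get_obs();print(o["time"],o["moment"],o["contact_force"],o["tool_pos"])
t=a[160:188,224:252]
r=cv2.matchTemplate(b[145:205,205:270],t,cv2.TM_CCOEFF_NORMED);print(cv2.minMaxLoc(r),"expect (19,15)")
r=cv2.matchTemplate(a[145:205,205:270],t,cv2.TM_CCOEFF_NORMED);print(r[13:18,19])
E
```

```text
13.0833 [-0.38239537 -0.06603636  0.00488472] [ 0.94343303  0.39443388 -5.80116897] [537.1254863   30.21331282 251.77912967]
(-0.3993942141532898, 0.9881831407546997, (36, 25), (19, 15)) expect (19,15)
[0.79732645 0.9341863  1.         0.9388018  0.8353767 ]
```

```bash
python3 - <<'E'
from h import *
S=bot.capture("side");c=bot.capture("wrist");u=np.array([.0875,.996,0]);z=np.array([0,0,1.])
G=np.array([537,31,245.5])
for a in(-.5,-.4,-.3,-.2,-.1,0,.1):
    d=u*np.cos(a)+z*np.sin(a);n=z*np.cos(a)-u*np.sin(a)
    print(a,"G-15,G-147",proj(S,[G-15*d,G-147*d]).round(1).tolist(),"wrist far top/near top",proj(c,[G+113*d+40*n,G+18*d+32*n])[:,1].round(),"far width",round(80*c["fx"]/(np.array(c["R"])@(G+113*d)+c["t"])[2]))
for q in("mallet_head","mallet_grip"):
    for k,n in((c,"wrist"),(S,"side")):
        print(q,n,[(round(b["p"],2),np.round(b["rect"])) for b in bot.boxes_of(q,k)[:2]])
g=cv2.GaussianBlur(c["color"],(0,0),2).astype(int)
for col in(230,256,280):print(col,g[0:260:8,col].sum(1).tolist())
for row in(15,30,45,60,80,100,140,200):print(row,g[row,130:400:6].sum(1).tolist())
E
```

```text
-0.5 G-15,G-147 [[230.8, 147.0], [237.8, 167.9]] wrist far top/near top [ 32. 212.] far width 122
-0.4 G-15,G-147 [[230.9, 147.6], [238.5, 174.7]] wrist far top/near top [ 21. 219.] far width 130
-0.3 G-15,G-147 [[231.0, 148.2], [239.2, 181.1]] wrist far top/near top [ 11. 226.] far width 138
-0.2 G-15,G-147 [[231.0, 148.8], [239.7, 186.9]] wrist far top/near top [  1. 234.] far width 148
-0.1 G-15,G-147 [[231.1, 149.3], [240.1, 192.2]] wrist far top/near top [ -6. 242.] far width 159
0 G-15,G-147 [[231.1, 149.8], [240.4, 196.8]] wrist far top/near top [-11. 251.] far width 172
0.1 G-15,G-147 [[231.2, 150.2], [240.6, 200.7]] wrist far top/near top [-12. 259.] far width 187
mallet_head wrist [(0.68, array([435., 218., 152., 109.])), (0.64, array([260., 177., 137., 301.]))]
mallet_head side [(0.78, array([232., 159.,  19.,  51.]))]
mallet_grip wrist [(0.82, array([259., 176., 141., 301.])), (0.62, array([256.,  96., 162., 193.]))]
mallet_grip side [(0.97, array([236., 160.,  26.,  50.]))]
230 [515, 517, 516, 516, 518, 524, 522, 518, 515, 509, 512, 514, 505, 510, 493, 490, 502, 494, 495
[... 1546 characters left out ...]
 450, 441]
100 [175, 283, 312, 493, 518, 515, 490, 338, 388, 490, 314, 435, 469, 485, 493, 501, 506, 508, 506, 503, 497, 496, 500, 498, 489, 478, 468, 451, 421, 345, 294, 236, 217, 484, 502, 503, 499, 395, 414, 472, 455, 418, 423, 432, 441]
140 [453, 465, 369, 356, 360, 399, 519, 485, 330, 417, 518, 411, 444, 467, 479, 481, 483, 499, 504, 504, 496, 477, 482, 480, 471, 465, 451, 395, 362, 330, 281, 208, 231, 251, 367, 503, 455, 428, 431, 440, 451, 491, 497, 495, 494]
200 [504, 465, 462, 369, 298, 464, 500, 513, 513, 405, 342, 506, 404, 434, 450, 459, 465, 468, 466, 466, 464, 459, 450, 442, 431, 419, 406, 371, 301, 253, 224, 334, 450, 473, 499, 505, 503, 503, 395, 268, 282, 294, 300, 309, 323]
```

It isn't creeping. The wrist and side views both put the mallet about 0.4 rad head-down, resting against the fingertips. I'll tilt the tool further by 0.36 rad so the underside is near level.

Emit:
{"method": "step_arm", "body": {
  "deltas": [
    [-1, 0, 0, 0, 0.04, 0],
    [-1, 0, 0, 0, 0.1, 0],
    [-2, 0, 0, 0, 0.18, 0],
    [-3, 0, 0, 0, 0.26, 0],
    [-3, 0, 0, 0, 0.32, 0]
  ]
}}

```text
time: 13.8
tool_pos: [537.1, 26.9, 251.6]
tcp_rot: [3.14, -0.443, 1.483]
contact_force: [0.3, -1.1, -5.3]
grip_width: 26.6
```

Emit:
{"method": "step_arm", "body": {
  "deltas": [
    [0, 0, 0, 0, 0.02, 0],
    [0, 0, 0, 0, 0.04, 0],
    [0, 0, 0, 0, 0.04, 0]
  ]
}}

```text
time: 14.05
tool_pos: [536.9, 27.1, 251.1]
tcp_rot: [-3.141, -0.48, 1.482]
contact_force: [-0.4, -1.0, -5.8]
grip_width: 26.8
```

```bash
python3 - <<'E'
from h import *
import go
go.go(537,28,252,1.483)
S=bot.capture("side");c=bot.capture("wrist")
o=bot.get_obs();R=Ro.from_euler("xyz",o["tcp_rot"]).as_matrix();p=np.array([537,27.5,251.8]);G=p+6*R[:,2];print("q",np.round(o["joint_positions"],2),"R z",R[:,2].round(2),o["moment"].round(2))
u=np.array([.0875,.996,0]);z=np.array([0,0,1.])
for a in(-.4,-.3,-.2,-.1,0,.1,.2):
    d=u*np.cos(a)+z*np.sin(a);n=z*np.cos(a)-u*np.sin(a)
    print(a,"butt",proj(S,[G-147*d]).round(1).tolist(),"wrist far top/near top",proj(c,[G+113*d+40*n,G+18*d+32*n])[:,1].round(),"far w",round(80*c["fx"]/(np.array(c["R"])@(G+113*d)+c["t"])[2]))
a0=np.load("a.npy");t=a0[160:188,224:252]
r=cv2.matchTemplate(S["color"][140:230,205:275],t,cv2.TM_CCOEFF_NORMED);m=cv2.minMaxLoc(r);print(m,"template moved to offset",m[3][0]+205-224,m[3][1]+140-160,"(old butt row 178.3)")
print([(q,round(b["p"],2),np.round(b["rect"])) for q in("mallet_grip","mallet_head") for b in bot.boxes_of(q,S)[:1]])
g=cv2.GaussianBlur(c["color"],(0,0),2).astype(int)
print("col",g[0:260:8,256].sum(1).tolist())
E
```

```text
t 14.05 at [536.9  27.1 251.1] [-3.141 -0.48   1.482] F [-0.4 -1.  -5.8] grip 26.8
delta [1.2, 0.1, -0.4] [-0.0002, -0.4795, -0.0008] rows 0.0 3.8
q [-0.34  0.39  1.55  0.47  1.36 -0.39] R z [ 0.04  0.46 -0.89] [-0.85  0.04  0.02]
-0.4 butt [[238.7, 174.7]] wrist far top/near top [ 63. 200.] far w 108
-0.3 butt [[239.4, 181.0]] wrist far top/near top [ 51. 204.] far w 113
-0.2 butt [[239.9, 186.9]] wrist far top/near top [ 39. 209.] far w 119
-0.1 butt [[240.3, 192.1]] wrist far top/near top [ 27. 215.] far w 126
0 butt [[240.6, 196.7]] wrist far top/near top [ 16. 222.] far w 134
0.1 butt [[240.7, 200.7]] wrist far top/near top [  6. 229.] far w 143
0.2 butt [[240.8, 203.9]] wrist far top/near top [ -3. 237.] far w 153
(-0.40575334429740906, 0.8924910426139832, (33, 7), (19, 20)) template moved to offset 0 0 (old butt row 178.3)
[('mallet_grip', 0.92, array([236., 179.,  22.,  53.])), ('mallet_head', 0.74, array([235., 178.,  17.,  53.]))]
col [262, 263, 283, 529, 500, 490, 477, 479, 477, 477, 474, 473, 465, 455, 458, 454, 448, 442, 441, 451, 448, 440, 439, 435, 433, 403, 225, 304, 318, 309, 307, 315, 450]
```

The mallet turned with the tool: butt about row 198, near level. Its underside is now about 43 mm over the punch, so I strike.

Emit:
{"method": "step_arm", "body": {
  "deltas": [
    [-8, 0, 16, 0, 0, 0],
    [-20, 0, 39, 0, 0, 0],
    [-33.5, 0, 64, 0, 0, 0],
    [-33.5, 0, 64, 0, 0, 0],
    [-30, 0, 57, 0, 0, 0]
  ]
}}

```text
time: 14.67
tool_pos: [536.3, 27.8, 185.7]
tcp_rot: [-3.138, -0.481, 1.481]
contact_force: [-0.3, 0.9, -4.8]
grip_width: 27.0
```

```bash
python3 - <<'E'
from h import *
import go
go.go(537,28,252,1.483);o=bot.get_obs();print(o["moment"])
S=bot.capture("side");print([(q,round(b["p"],2),np.round(b["rect"])) for q in("mallet_grip","mallet_head","punch_top") for b in bot.boxes_of(q,S)[:1]])
E
```

```text
t 14.67 at [536.3  27.8 185.7] [-3.138 -0.481  1.481] F [-0.3  0.9 -4.8] grip 27.0
delta [30.9, 0.5, -58.7] [-0.0031, -0.4806, -0.0007] rows 1.6 3.8
[-0.69449986  0.03458014  0.00165166]
[('mallet_grip', 0.64, array([238., 199.,  22.,  54.])), ('mallet_head', 0.83, array([237., 201.,  19.,  54.]))]
```

```bash
cat > att.py <<'E'
from h import *
S=bot.capture("side");c=bot.capture("wrist")
o=bot.get_obs();R=Ro.from_euler("xyz",o["tcp_rot"]).as_matrix();G=o["tool_pos"]+6*R[:,2];print("tcp",o["tool_pos"].round(1),"F",o["contact_force"].round(1),"M",o["moment"].round(2),"G",G.round(1))
u=np.array([R[0,0],R[1,0],0]);u/=np.linalg.norm(u);z=np.array([0,0,1.])
for a in(-.4,-.3,-.2,-.1,0,.1,.2,.3,.4):
    d=u*np.cos(a)+z*np.sin(a);n=z*np.cos(a)-u*np.sin(a)
    print(a,"butt",proj(S,[G-147*d]).round(1).tolist(),"wrist far/near",proj(c,[G+113*d+40*n,G+18*d+32*n])[:,1].round(),"far w",round(80*c["fx"]/(np.array(c["R"])@(G+113*d)+c["t"])[2]))
for q in("mallet_grip","mallet_head"):
  for k in(S,c): print(q,[(round(b["p"],2),np.round(b["rect"]),"bottom",round(b["rect"][1]+b["rect"][3]/2)) for b in bot.boxes_of(q,k)[:2]])
g=cv2.GaussianBlur(c["color"],(0,0),2).astype(int)
print("col",g[0:260:8,256].sum(1).tolist())
for r in(40,80):print(r,g[r,130:400:6].sum(1).tolist())
E
python3 att.py
```

```text
tcp [537.3  27.5 187.9] F [ 0.4  1.  -3.3] M [-0.41 -0.2  -0.06] G [537.6  30.3 182.6]
-0.4 butt [[240.0, 194.2]] wrist far/near [ 64. 200.] far w 108
-0.3 butt [[240.6, 200.0]] wrist far/near [ 52. 205.] far w 113
-0.2 butt [[241.1, 205.3]] wrist far/near [ 40. 210.] far w 119
-0.1 butt [[241.5, 210.1]] wrist far/near [ 28. 216.] far w 125
0 butt [[241.7, 214.2]] wrist far/near [ 17. 222.] far w 133
0.1 butt [[241.9, 217.7]] wrist far/near [  7. 230.] far w 142
0.2 butt [[241.9, 220.4]] wrist far/near [ -1. 238.] far w 152
0.3 butt [[241.8, 222.6]] wrist far/near [ -7. 246.] far w 164
0.4 butt [[241.6, 224.0]] wrist far/near [-11. 255.] far w 178
mallet_grip [(0.7, array([239., 199.,  24.,  54.]), 'bottom', 226)]
mallet_grip [(0.69, array([260., 171., 159., 313.]), 'bottom', 328), (0.23, array([266., 130., 176., 234.]), 'bottom', 246)]
mallet_head [(0.68, array([236., 200.,  20.,  53.]), 'bottom', 227), (0.35, array([233., 176.,  74.,  96.]), 'bottom', 224)]
mallet_head [(0.74, array([261., 170., 162., 320.]), 'bottom', 330)]
col [553, 550, 471, 468, 464, 456, 456, 454, 454, 451, 448, 445, 440, 429, 428, 428, 428, 416, 418, 407, 406, 412, 409, 401, 398, 397, 392, 386, 309, 368, 326, 324, 320]
40 [555, 556, 556, 549, 536, 435, 398, 556, 526, 446, 458, 457, 467, 468, 470, 468, 471, 470, 470, 470, 466, 456, 442, 444, 439, 418, 410, 412, 404, 399, 397, 381, 314, 227, 209, 461, 532, 534, 533, 506, 319, 420, 481, 530, 530]
80 [563, 563, 563, 563, 553, 466, 363, 543, 523, 423, 421, 445, 452, 455, 459, 459, 457, 454, 457, 458, 455, 448, 441, 432, 423, 417, 406, 408, 398, 387, 361, 302, 204, 173, 197, 502, 537, 537, 536, 536, 533, 398, 457, 451, 460]
```

The head was driven up about 0.17 rad in the grip, which fits the punch bottoming on the stone with ~8 mm of overtravel. I can't see the point itself, so I'll raise the mallet and give one more, slightly deeper, brisk blow to make sure.

Emit:
{"method": "step_arm", "body": {
  "deltas": [
    [3, 0, -5, 0, 0, 0],
    [7, 0, -14, 0, 0, 0],
    [13, 0, -25, 0, 0, 0],
    [19, 0, -36, 0, 0, 0],
    [23, 0, -44, 0, 0, 0]
  ]
}}

```text
time: 15.58
tool_pos: [536.9, 27.0, 238.2]
tcp_rot: [3.141, -0.479, 1.483]
contact_force: [-0.3, -0.6, -5.7]
grip_width: 27.0
```

Emit:
{"method": "step_arm", "body": {
  "deltas": [
    [2, 0, -4, 0, 0, 0],
    [4, 0, -7, 0, 0, 0],
    [4, 0, -7, 0, 0, 0]
  ]
}}

```text
time: 15.83
tool_pos: [536.9, 27.5, 245.2]
tcp_rot: [3.141, -0.48, 1.483]
contact_force: [-0.1, -0.4, -5.7]
grip_width: 27.1
```

```bash
python3 att.py
```

```text
tcp [536.6  27.6 244.2] F [ 0.1  0.6 -5. ] M [-0.88 -0.02  0.  ] G [536.8  30.4 238.9]
-0.4 butt [[238.6, 177.1]] wrist far/near [ 64. 200.] far w 108
-0.3 butt [[239.2, 183.4]] wrist far/near [ 52. 205.] far w 113
-0.2 butt [[239.7, 189.2]] wrist far/near [ 40. 210.] far w 118
-0.1 butt [[240.1, 194.4]] wrist far/near [ 29. 216.] far w 125
0 butt [[240.4, 198.9]] wrist far/near [ 18. 222.] far w 133
0.1 butt [[240.6, 202.8]] wrist far/near [  8. 229.] far w 142
0.2 butt [[240.7, 206.0]] wrist far/near [ -1. 237.] far w 152
0.3 butt [[240.6, 208.4]] wrist far/near [ -7. 246.] far w 164
0.4 butt [[240.4, 210.1]] wrist far/near [-10. 255.] far w 178
mallet_grip []
mallet_grip [(0.75, array([260., 171., 164., 316.]), 'bottom', 328)]
mallet_head [(0.67, array([234., 179.,  18.,  61.]), 'bottom', 210)]
mallet_head [(0.75, array([260., 169., 160., 319.]), 'bottom', 329), (0.17, array([258., 188., 153., 109.]), 'bottom', 243)]
col [271, 277, 468, 462, 460, 451, 451, 449, 449, 445, 442, 441, 434, 425, 425, 425, 422, 412, 414, 400, 405, 408, 405, 397, 395, 392, 387, 378, 256, 362, 318, 315, 311]
40 [520, 536, 544, 544, 548, 550, 536, 421, 440, 450, 451, 450, 459, 462, 464, 464, 466, 465, 465, 464, 460, 451, 437, 439, 433, 412, 405, 406, 399, 395, 389, 369, 280, 214, 257, 533, 415, 413, 464, 520, 521, 521, 519, 519, 519]
80 [545, 548, 550, 550, 551, 551, 542, 462, 374, 417, 415, 435, 447, 448, 453, 453, 452, 451, 454, 453, 449, 442, 437, 428, 418, 410, 401, 402, 390, 378, 347, 278, 188, 167, 230, 515, 527, 523, 357, 393, 464, 518, 520, 521, 521]
```

Emit:
{"method": "step_arm", "body": {
  "deltas": [
    [-7, 0, 14, 0, 0, 0],
    [-19, 0, 36, 0, 0, 0],
    [-33, 0, 63, 0, 0, 0],
    [-33, 0, 63, 0, 0, 0],
    [-33, 0, 63, 0, 0, 0]
  ]
}}

```text
time: 16.55
tool_pos: [536.5, 27.5, 172.8]
tcp_rot: [-3.139, -0.481, 1.481]
contact_force: [-3.1, -1.2, -0.8]
grip_width: 26.8
```

```bash
python3 att.py
```

```text
tcp [536.7  27.4 174. ] F [-2.4 -0.2 -0.8] M [-0.57  0.32  0.3 ] G [537.   30.2 168.7]
-0.4 butt [[239.9, 198.2]] wrist far/near [ 64. 200.] far w 108
-0.3 butt [[240.5, 203.9]] wrist far/near [ 51. 204.] far w 113
-0.2 butt [[241.0, 209.2]] wrist far/near [ 39. 209.] far w 119
-0.1 butt [[241.3, 213.8]] wrist far/near [ 28. 215.] far w 126
0 butt [[241.6, 217.8]] wrist far/near [ 16. 222.] far w 133
0.1 butt [[241.7, 221.2]] wrist far/near [  6. 229.] far w 142
0.2 butt [[241.8, 223.9]] wrist far/near [ -2. 237.] far w 153
0.3 butt [[241.7, 226.0]] wrist far/near [ -9. 246.] far w 165
0.4 butt [[241.5, 227.3]] wrist far/near [-13. 255.] far w 179
mallet_grip [(0.92, array([237., 203.,  23.,  54.]), 'bottom', 230)]
mallet_grip [(0.93, array([262., 167., 184., 323.]), 'bottom', 328)]
mallet_head [(0.6, array([237., 205.,  21.,  55.]), 'bottom', 232)]
mallet_head [(0.96, array([261., 166., 181., 326.]), 'bottom', 329)]
col [565, 452, 451, 445, 444, 437, 435, 434, 434, 433, 427, 425, 422, 415, 405, 407, 406, 406, 398, 392, 392, 378, 381, 385, 378, 372, 369, 366, 361, 354, 337, 333, 330]
40 [562, 569, 568, 562, 520, 403, 474, 434, 441, 437, 444, 454, 452, 452, 451, 451, 451, 448, 448, 448, 445, 437, 425, 421, 422, 415, 395, 387, 392, 386, 380, 377, 371, 353, 274, 210, 203, 337, 544, 544, 538, 326, 420, 445, 537]
80 [571, 572, 575, 572, 550, 433, 424, 498, 415, 414, 434, 440, 440, 439, 439, 437, 435, 428, 436, 437, 433, 427, 421, 415, 407, 401, 398, 398, 392, 381, 371, 351, 305, 229, 175, 175, 310, 544, 549, 547, 547, 547, 417, 472, 466]
```

The second blow gave the same result: about 0.18 rad of slip for about 8 mm of overtravel, underside estimate ~150 mm. That means the punch is bottoming on the stone. Now lift away and carry the mallet back.

Emit:
{"method": "step_arm", "body": {
  "deltas": [
    [3, 0, -5, 0, 0, 0],
    [8, 0, -15, 0, 0, 0],
    [15, 0, -29, 0, 0, 0],
    [23, 0, -44, 0, 0, 0],
    [32, 0, -62, 0, 0, 0]
  ]
}}

```text
time: 17.27
tool_pos: [536.7, 27.3, 244.3]
tcp_rot: [-3.141, -0.48, 1.482]
contact_force: [0.2, 0.2, -5.4]
grip_width: 26.9
```

```bash
python3 - <<'E'
from h import *
import go
go.go(492,-212,240,1.483)
S=bot.capture("side");T=bot.capture("top")
for q in("stone_center","punch_top","jig","handle_grip"):
    for k in(S,T):print(q,[(round(b["p"],2),np.round(b["rect"])) for b in bot.boxes_of(q,k)[:1]])
E
```

```text
t 17.27 at [536.7  27.3 244.3] [-3.141 -0.48   1.482] F [ 0.2  0.2 -5.4] grip 26.9
delta [-216.9, -23.5, -107.9] [-0.0004, -0.4796, -0.0005] rows 5.8 3.8
stone_center [(0.62, array([228., 185.,  39.,  30.]))]
stone_center [(0.54, array([216., 226.,  26.,   9.]))]
punch_top [(0.35, array([232., 188.,  82.,  72.]))]
punch_top []
jig [(0.77, array([232., 189.,  78.,  74.]))]
jig [(0.94, array([181., 210., 120.,  80.]))]
handle_grip []
handle_grip [(0.79, array([148., 222.,  51.,  15.]))]
```

Emit:
{"method": "step_arm", "body": {
  "deltas": [
    [-20, -2, -10, 0, -0.03, 0],
    [-50, -5, -25, 0, -0.09, 0],
    [-80, -9, -40, 0, -0.15, 0],
    [-110, -12, -54, 0, -0.21, 0],
    [-140, -15, -69, 0, -0.27, 0]
  ]
}}

```text
time: 18.18
tool_pos: [507.7, -128.2, 239.5]
tcp_rot: [-3.141, -0.208, 1.483]
contact_force: [-0.1, 0.7, -5.5]
grip_width: 26.9
```

```bash
python3 go.py 491 -212 150 1.483; python3 att.py
```

```text
t 18.18 at [ 507.7 -128.2  239.5] [-3.141 -0.208  1.483] F [-0.1  0.7 -5.5] grip 26.9
delta [-101.6, -9.2, 70.1] [-0.0008, -0.2079, -0.0002] rows 3.0 1.7
tcp [ 507.9 -130.2  239.7] F [ 1.4  0.6 -6. ] M [-0.48 -0.11 -0.01] G [ 508.  -129.   233.9]
-0.4 butt [[244.4, 250.8]] wrist far/near [ 23. 207.] far w 124
-0.3 butt [[245.0, 257.1]] wrist far/near [ 12. 213.] far w 132
-0.2 butt [[245.5, 262.7]] wrist far/near [  1. 220.] far w 141
-0.1 butt [[245.9, 267.5]] wrist far/near [ -9. 228.] far w 151
0 butt [[246.1, 271.5]] wrist far/near [-17. 237.] far w 162
0.1 butt [[246.2, 274.7]] wrist far/near [-22. 245.] far w 176
0.2 butt [[246.2, 277.1]] wrist far/near [-24. 254.] far w 192
0.3 butt [[246.0, 278.6]] wrist far/near [-19. 263.] far w 209
0.4 butt [[245.8, 279.3]] wrist far/near [ -8. 273.] far w 230
mallet_grip [(0.61, array([241., 240.,  29.,  74.]), 'bottom', 276), (0.6, array([275., 156.,  22.,  28.]), 'bottom', 170)]
mallet_grip [(0.81, array([261., 169., 168., 319.]), 'bottom', 328)]
mallet_head [(0.58, array([241., 242.,  23.,  61.]), 'bottom', 273), (0.31, array([289., 305.,  53., 107.]), 'bottom', 359)]
mallet_head [(0.92, array([260., 168., 162., 322.]), 'bottom', 329)]
col [208, 366, 484, 479, 477, 466, 469, 468, 469, 465, 465, 462, 458, 448, 447, 448, 448, 437, 439, 428, 430, 438, 433, 429, 425, 425, 421, 417, 327, 313, 294, 291, 312]
40 [491, 386, 343, 340, 307, 308, 388, 506, 474, 439, 453, 456, 469, 471, 475, 475, 481, 480, 482, 483, 478, 466, 456, 458, 453, 431, 424, 427, 418, 411, 408, 393, 330, 230, 206, 218, 449, 426, 428, 430, 437, 445, 476, 464, 342]
80 [492, 474, 470, 386, 329, 256, 464, 389, 417, 411, 420, 447, 456, 462, 466, 468, 469, 469, 472, 474, 471, 465, 459, 450, 442, 433, 422, 425, 413, 401, 375, 316, 213, 175, 171, 393, 449, 466, 488, 496, 494, 419, 255, 251, 248]
```

Emit:
{"method": "step_arm", "body": {
  "deltas": [
    [-20, -2, 10, 0, 0.02, 0],
    [-45, -4, 25, 0, 0.05, 0],
    [-70, -6, 45, 0, 0.08, 0],
    [-90, -8, 62, 0, 0.11, 0],
    [-101, -9, 70, 0, 0.13, 0]
  ]
}}

```text
time: 18.9
tool_pos: [490.9, -210.5, 147.5]
tcp_rot: [-3.139, -0.343, 1.481]
contact_force: [-0.6, 0.3, -6.3]
grip_width: 27.0
```

```bash
python3 go.py 491 -212 60 1.483; python3 att.py
```

```text
t 18.9 at [ 490.9 -210.5  147.5] [-3.139 -0.343  1.481] F [-0.6  0.3 -6.3] grip 27.0
delta [-30.8, 0.5, 81.9] [-0.0026, -0.343, -0.0011] rows 2.1 2.7
tcp [ 490.9 -210.7  147.8] F [-0.3  1.  -5.1] M [-0.69 -0.02  0.05] G [ 491.1 -208.7  142.2]
-0.4 butt [[247.4, 315.3]] wrist far/near [ 44. 204.] far w 116
-0.3 butt [[248.0, 320.7]] wrist far/near [ 32. 209.] far w 122
-0.2 butt [[248.4, 325.4]] wrist far/near [ 20. 215.] far w 129
-0.1 butt [[248.8, 329.2]] wrist far/near [  8. 222.] far w 138
0 butt [[248.9, 332.2]] wrist far/near [ -2. 230.] far w 147
0.1 butt [[249.0, 334.4]] wrist far/near [-10. 238.] far w 158
0.2 butt [[248.9, 335.7]] wrist far/near [-17. 247.] far w 171
0.3 butt [[248.7, 336.3]] wrist far/near [-19. 256.] far w 186
0.4 butt [[248.4, 336.0]] wrist far/near [-17. 265.] far w 203
mallet_grip [(0.87, array([236., 278.,  48., 121.]), 'bottom', 338)]
mallet_grip [(0.61, array([261., 170., 161., 317.]), 'bottom', 328)]
mallet_head [(0.7, array([235., 280.,  44., 120.]), 'bottom', 340)]
mallet_head [(0.78, array([260., 169., 158., 317.]), 'bottom', 328)]
col [249, 265, 468, 462, 459, 447, 451, 448, 451, 445, 445, 442, 437, 428, 425, 428, 425, 416, 416, 402, 412, 415, 412, 405, 404, 400, 397, 388, 251, 336, 294, 293, 289]
40 [178, 409, 446, 445, 466, 449, 438, 460, 451, 427, 442, 442, 455, 457, 461, 460, 465, 464, 465, 465, 459, 447, 438, 441, 432, 409, 409, 407, 399, 396, 388, 363, 265, 211, 234, 426, 438, 443, 450, 458, 463, 467, 471, 488, 490]
80 [444, 444, 453, 453, 437, 442, 423, 436, 432, 401, 406, 433, 442, 445, 451, 452, 453, 452, 455, 455, 451, 445, 439, 431, 422, 410, 405, 405, 389, 377, 344, 269, 180, 165, 198, 447, 468, 472, 476, 482, 482, 485, 487, 489, 490]
```

Emit:
{"method": "step_arm", "body": {
  "deltas": [
    [-5, 0, 14, 0, 0, 0],
    [-13, 0, 36, 0, 0, 0],
    [-21, 0, 60, 0, 0, 0],
    [-29, 0, 80, 0, 0, 0],
    [-33.5, 0, 94, 0, 0, 0]
  ]
}}

```text
time: 19.62
tool_pos: [492.2, -209.2, 50.0]
tcp_rot: [3.141, -0.339, 1.485]
contact_force: [-0.0, 0.0, -5.3]
grip_width: 26.9
```

Emit:
{"method": "step_arm", "body": {
  "deltas": [
    [-0.7, 0, 2, 0, 0, 0],
    [-1.4, 0, 4, 0, 0, 0],
    [-2, 0, 6, 0, 0, 0],
    [-2.7, 0, 7.5, 0, 0, 0],
    [-3.3, 0, 9.4, 0, 0, 0]
  ]
}}

```text
time: 20.03
tool_pos: [492.5, -210.6, 41.7]
tcp_rot: [3.139, -0.338, 1.484]
contact_force: [0.1, 0.5, -6.3]
grip_width: 27.2
```

Emit:
{"method": "step_arm", "body": {
  "deltas": [
    [-0.3, 0, 1, 0, 0, 0],
    [-0.7, 0, 2, 0, 0, 0],
    [-1, 0, 3, 0, 0, 0],
    [-1.3, 0, 3.8, 0, 0, 0],
    [-1.3, 0, 3.8, 0, 0, 0]
  ]
}}

```text
time: 20.45
tool_pos: [491.7, -210.2, 36.5]
tcp_rot: [-3.141, -0.34, 1.483]
contact_force: [-0.2, -0.6, -6.0]
grip_width: 27.1
```

Emit:
{"method": "step_arm", "body": {
  "deltas": [
    [-0.3, 0, 1, 0, 0, 0],
    [-0.7, 0, 2, 0, 0, 0],
    [-0.7, 0, 2, 0, 0, 0]
  ]
}}

```text
time: 20.7
tool_pos: [491.8, -210.3, 34.4]
tcp_rot: [3.141, -0.34, 1.483]
contact_force: [-0.3, -0.6, -5.2]
grip_width: 27.0
```

```bash
python3 att.py
```

```text
tcp [ 491.8 -210.3   34.5] F [ 0.8 -1.1 -3.6] M [-0.61 -0.05 -0.04] G [ 492.  -208.3   28.9]
-0.4 butt [[249.0, 335.5]] wrist far/near [ 47. 206.] far w 115
-0.3 butt [[249.6, 340.1]] wrist far/near [ 35. 212.] far w 121
-0.2 butt [[249.9, 344.1]] wrist far/near [ 23. 218.] far w 128
-0.1 butt [[250.2, 347.3]] wrist far/near [ 13. 225.] far w 137
0 butt [[250.4, 349.8]] wrist far/near [  3. 232.] far w 146
0.1 butt [[250.4, 351.5]] wrist far/near [ -5. 241.] far w 157
0.2 butt [[250.3, 352.4]] wrist far/near [-10. 249.] far w 170
0.3 butt [[250.1, 352.7]] wrist far/near [-12. 258.] far w 184
0.4 butt [[249.8, 352.2]] wrist far/near [ -9. 267.] far w 201
mallet_grip [(0.63, array([238., 297.,  41., 118.]), 'bottom', 356)]
mallet_grip [(0.64, array([262., 171., 164., 318.]), 'bottom', 330)]
mallet_head [(0.91, array([235., 297.,  39., 117.]), 'bottom', 355)]
mallet_head [(0.89, array([260., 169., 158., 319.]), 'bottom', 329)]
col [530, 527, 486, 477, 474, 462, 465, 463, 465, 460, 459, 458, 451, 443, 440, 443, 439, 431, 431, 417, 428, 428, 425, 419, 419, 414, 412, 399, 249, 347, 305, 302, 300]
40 [452, 451, 451, 388, 369, 264, 354, 454, 513, 451, 455, 454, 468, 471, 475, 475, 478, 477, 480, 480, 474, 462, 452, 456, 445, 424, 422, 422, 413, 409, 402, 376, 273, 218, 269, 521, 514, 397, 363, 362, 362, 363, 361, 361, 364]
80 [463, 501, 532, 494, 412, 339, 277, 500, 519, 417, 419, 445, 455, 459, 465, 468, 468, 467, 470, 470, 466, 459, 454, 445, 436, 425, 419, 419, 403, 392, 355, 277, 189, 173, 222, 522, 536, 535, 533, 533, 530, 449, 370, 368, 369]
```

Emit:
{"method": "step_arm", "body": {
  "deltas": [
    [-0.3, 0, 1, 0, 0, 0],
    [-0.7, 0, 2, 0, 0, 0],
    [-0.7, 0, 2, 0, 0, 0],
    [-0.7, 0, 2, 0, 0, 0]
  ]
}}

```text
time: 21.33
tool_pos: [491.9, -210.4, 32.5]
tcp_rot: [3.141, -0.34, 1.483]
contact_force: [0.1, -1.9, -3.0]
grip_width: 26.9
```

Emit:
{"method": "step_arm", "body": {
  "deltas": [
    [-0.3, 0, 1, 0, 0, 0],
    [-0.7, 0, 2, 0, 0, 0],
    [-0.7, 0, 2, 0, 0, 0],
    [-0.7, 0, 2, 0, 0, 0]
  ]
}}

```text
time: 21.67
tool_pos: [492.1, -210.5, 31.6]
tcp_rot: [3.14, -0.34, 1.483]
contact_force: [-2.0, -1.8, 7.4]
grip_width: 27.4
```

The mallet now presses on the bench (Fz went from −5.5 to +7.4). Opening the fingers.

Emit:
{"method": "step_arm", "body": {
  "deltas": [
    [0, 0, -1, 0, 0, 0],
    [0, 0, -1, 0, 0, 0],
    [0, 0, -1, 0, 0, 0],
    [0, 0, -1, 0, 0, 0],
    [0, 0, -1, 0, 0, 0]
  ],
  "fingers": 75
}}

```text
time: 22.08
tool_pos: [491.8, -210.4, 31.1]
tcp_rot: [-3.141, -0.34, 1.483]
contact_force: [-0.1, -0.3, 0.0]
grip_width: 55.6
```

Emit:
{"method": "step_arm", "body": {
  "deltas": [
    [0, 0, 0, 0, 0, 0],
    [0, 0, 0, 0, 0, 0],
    [0, 0, 0, 0, 0, 0]
  ],
  "fingers": 91.8
}}

```text
time: 22.33
tool_pos: [491.8, -210.5, 31.1]
tcp_rot: [-3.141, -0.34, 1.483]
contact_force: [-0.4, 0.0, -0.4]
grip_width: 76.0
```

```bash
python3 go.py 480 -230 100 1.483
```

```text
t 22.33 at [ 491.8 -210.5   31.1] [-3.141 -0.34   1.483] F [-0.4  0.  -0.4] grip 76.0
delta [3.7, -10.0, -71.8] [-0.0001, -0.3401, -0.0002] rows 1.7 2.7
```

Emit:
{"method": "step_arm", "body": {
  "deltas": [
    [0, 0, -25, 0, 0, 0],
    [0, 0, -60, 0, 0, 0],
    [0, 0, -100, 0, -0.1, 0],
    [0, 0, -140, 0, -0.2, 0],
    [0, 0, -180, 0, -0.3, 0]
  ]
}}

```text
time: 22.75
tool_pos: [486.2, -271.4, 203.0]
tcp_rot: [3.141, -0.035, 1.481]
contact_force: [0.6, 0.8, -0.3]
grip_width: 91.3
```

```bash
python3 go.py 480 60 245 1.63; python3 - <<'E'
from h import *
for n in("side","top"):
    k=bot.capture(n)
    for q in("mallet_grip","club_hammer","stone_center","punch_top","handle_grip","jig","water_bottle","tape"):
        print(n,q,[(round(b["p"],2),np.round(b["rect"])) for b in bot.boxes_of(q,k)[:1]])
E
```

```text
t 22.75 at [ 486.2 -271.4  203. ] [ 3.141 -0.035  1.481] F [ 0.6  0.8 -0.3] grip 91.3
delta [330.8, -35.9, -30.5] [0.0034, -0.0347, -0.149] rows 8.0 1.2
side mallet_grip [(0.73, array([242., 317.,  33.,  80.]))]
side club_hammer [(0.62, array([290., 305.,  55., 108.]))]
side stone_center []
side punch_top [(0.31, array([241., 316.,  28.,  78.]))]
side handle_grip [(0.57, array([210., 150.,   6.,  14.]))]
side jig [(0.85, array([232., 174.,  78.,  63.]))]
side water_bottle [(0.55, array([298., 162.,  35.,  99.]))]
side tape [(0.69, array([284., 152.,  10.,  22.]))]
top mallet_grip [(0.88, array([347., 231.,  99.,  37.]))]
top club_hammer [(0.64, array([356., 185.,  78.,  41.]))]
top stone_center [(0.68, array([219., 214.,  39.,  32.]))]
top punch_top [(0.59, array([219., 207.,  14.,  15.]))]
top handle_grip [(0.57, array([148., 227.,  46.,  12.]))]
top jig [(0.95, array([192., 210., 130.,  78.]))]
top water_bottle [(0.94, array([251., 131.,  33.,  58.]))]
top tape [(0.84, array([190., 147.,  21.,  36.]))]
```

Emit:
{"method": "step_arm", "body": {
  "deltas": [
    [331, -36, -35, 0, -0.035, -0.149],
    [331, -36, -35, 0, -0.035, -0.149],
    [331, -36, -35, 0, -0.035, -0.149],
    [331, -36, -35, 0, -0.035, -0.149],
    [331, -36, -35, 0, -0.035, -0.149]
  ]
}}

```text
time: 24.07
tool_pos: [481.7, -62.4, 231.3]
tcp_rot: [3.138, -0.005, 1.631]
contact_force: [0.9, -0.3, -0.3]
grip_width: 92.2
```

Emit:
{"method": "step_arm", "body": {
  "deltas": [
    [125, 12, -15, 0, 0, 0],
    [125, 12, -15, 0, 0, 0],
    [125, 12, -15, 0, 0, 0],
    [125, 12, -15, 0, 0, 0],
    [125, 12, -15, 0, 0, 0]
  ]
}}

```text
time: 24.48
tool_pos: [486.4, 63.3, 246.9]
tcp_rot: [3.137, -0.004, 1.637]
contact_force: [0.6, 0.0, -0.5]
grip_width: 91.8
```

```bash
python3 go.py 498.5 271 200 1.775
```

```text
t 24.48 at [486.4  63.3 246.9] [ 3.137 -0.004  1.637] F [ 0.6  0.  -0.5] grip 91.8
delta [206.2, 25.5, 48.0] [0.0047, -0.0041, -0.1385] rows 5.1 1.1
```

Emit:
{"method": "step_arm", "body": {
  "deltas": [
    [40, 5, 0, 0, 0, -0.03],
    [80, 10, 0, 0, 0, -0.06],
    [120, 15, 10, 0, 0, -0.1],
    [160, 20, 30, 0, 0, -0.14],
    [198, 25, 47, 0, 0, -0.14]
  ]
}}

```text
time: 24.9
tool_pos: [500.1, 257.4, 201.5]
tcp_rot: [3.137, -0.004, 1.772]
contact_force: [1.0, -0.9, 0.6]
grip_width: 91.9
```

```bash
python3 - <<'E'
from h import *
import go
go.go(498.5,271,67,1.775)
c=bot.capture("wrist");o=bot.get_obs()
im=c["color"].astype(int)
k=((im.max(2)<45)[:240,200:320]).astype(np.uint8);n,l,s,ct=cv2.connectedComponentsWithStats(k)
for i in range(1,n):
    if s[i,4]>60:
        p=ct[i]+[200,0];print(s[i],p.round(),at_z(c,p,63).round(1))
print("pred ball px",proj(c,[499,270,61]),[(b["p"],np.round(b["rect"])) for b in bot.boxes_of("handle_grip",c)[:2]])
E
```

```text
t 24.9 at [500.1 257.4 201.5] [ 3.137 -0.004  1.772] F [ 1.  -0.9  0.6] grip 91.9
delta [13.2, 0.5, 134.5] [0.0051, -0.0036, -0.0032] rows 3.2 0.1
[ 49 162  23  28 435] [260. 174.] [501.2 271.6  63. ]
pred ball px [[257.62010012 174.46785761]] [(0.78, array([263., 216.,  33., 111.]))]
```

Emit:
{"method": "step_arm", "body": {
  "deltas": [
    [10, 1, 35, 0, 0, 0],
    [13, 2, 75, 0, 0, 0],
    [13, 2, 110, 0, 0, 0],
    [13, 2, 134, 0, 0, 0],
    [13, 2, 134, 0, 0, 0]
  ]
}}

```text
time: 25.42
tool_pos: [496.7, 268.0, 63.0]
tcp_rot: [-3.136, -0.002, 1.77]
contact_force: [-0.8, -0.4, -0.2]
grip_width: 91.6
```

Emit:
{"method": "step_arm", "body": {
  "deltas": [
    [0, 0, 0, 0, 0, 0],
    [0, 0, 0, 0, 0, 0],
    [0, 0, 0, 0, 0, 0],
    [0, 0, 0, 0, 0, 0],
    [0, 0, 0, 0, 0, 0]
  ],
  "fingers": 18
}}

```text
time: 25.83
tool_pos: [499.9, 271.2, 69.6]
tcp_rot: [3.135, -0.004, 1.772]
contact_force: [-0.3, -0.2, -0.9]
grip_width: 62.7
```

Emit:
{"method": "step_arm", "body": {
  "deltas": [
    [0, 0, 0, 0, 0, 0],
    [0, 0, 0, 0, 0, 0],
    [0, 0, 0, 0, 0, 0],
    [0, 0, 0, 0, 0, 0],
    [0, 0, 0, 0, 0, 0]
  ],
  "fingers": 18
}}

```text
time: 26.25
tool_pos: [499.0, 271.2, 68.0]
tcp_rot: [3.138, -0.004, 1.772]
contact_force: [-0.2, -0.3, 0.1]
grip_width: 29.7
```

Emit:
{"method": "step_arm", "body": {
  "deltas": [
    [0, 0, 0, 0, 0, 0],
    [0, 0, 0, 0, 0, 0],
    [0, 0, 0, 0, 0, 0]
  ],
  "fingers": 18
}}

```text
time: 26.5
tool_pos: [499.8, 271.3, 68.1]
tcp_rot: [3.136, -0.004, 1.772]
contact_force: [3.7, 0.7, -1.8]
grip_width: 23.9
```

Emit:
{"method": "step_arm", "body": {
  "deltas": [
    [-5.7, 0, -12.8, 0, 0, 0],
    [-13.1, 0, -24.6, 0, 0, 0],
    [-22, 0, -35.3, 0, 0, 0],
    [-32.4, 0, -44.6, 0, 0, 0],
    [-44, 0, -52.4, 0, 0, 0]
  ]
}}

```text
time: 26.92
tool_pos: [508.5, 227.5, 121.2]
tcp_rot: [3.136, -0.005, 1.772]
contact_force: [5.9, 0.7, -5.2]
grip_width: 24.1
```

Emit:
{"method": "step_arm", "body": {
  "deltas": [
    [-12.5, 0, -6.1, 0, 0, 0],
    [-25.8, 0, -10.4, 0, 0, 0],
    [-39.6, 0, -12.9, 0, 0, 0],
    [-53.5, 0, -13.4, 0, 0, 0],
    [-67.4, 0, -11.9, 0, 0, 0]
  ]
}}

```text
time: 27.33
tool_pos: [521.8, 161.0, 133.2]
tcp_rot: [3.135, -0.005, 1.771]
contact_force: [4.1, 1.3, -0.5]
grip_width: 24.4
```

Emit:
{"method": "step_arm", "body": {
  "deltas": [
    [-1.5, 0, 0.3, 0, 0, 0],
    [-3, 0, 0.6, 0, 0, 0],
    [-3, 0, 0.6, 0, 0, 0]
  ]
}}

```text
time: 27.58
tool_pos: [522.1, 159.7, 132.9]
tcp_rot: [3.135, -0.007, 1.771]
contact_force: [-0.2, 8.0, 7.7]
grip_width: 24.0
```

```bash
python3 go.py 521.7 160.7 133.6 1.773
```

```text
t 27.58 at [522.1 159.7 132.9] [ 3.135 -0.007  1.771] F [-0.2  8.   7.7] grip 24.0
delta [1.1, -0.2, -0.7] [0.0066, -0.0069, -0.0024] rows 0.0 0.1
```

The clamp is at its open stop, pushing back with +8 N. Release and rise.

Emit:
{"method": "step_arm", "body": {
  "deltas": [
    [0, 0, 0, 0, 0, 0],
    [0, 0, 0, 0, 0, 0],
    [0, 0, 0, 0, 0, 0],
    [0, 0, 0, 0, 0, 0],
    [0, 0, 0, 0, 0, 0]
  ],
  "fingers": 70
}}

```text
time: 28.0
tool_pos: [521.3, 158.4, 130.9]
tcp_rot: [3.139, -0.004, 1.772]
contact_force: [-0.0, -0.3, 0.5]
grip_width: 53.2
```

Emit:
{"method": "step_arm", "body": {
  "deltas": [
    [0, 0, -20, 0, 0, 0],
    [0, 0, -50, 0, 0, 0],
    [0, 0, -85, 0, 0, 0],
    [-5, 0, -105, 0, 0, 0],
    [-20, -20, -115, 0, 0, 0]
  ]
}}

```text
time: 28.42
tool_pos: [508.5, 135.7, 249.1]
tcp_rot: [3.131, -0.004, 1.773]
contact_force: [-0.8, -0.8, 0.1]
grip_width: 69.9
```

Emit:
{"method": "step_arm", "body": {
  "deltas": [
    [-20, -40, 0, 0, 0, 0],
    [-40, -80, 0, 0, 0, 0],
    [-60, -110, 0, 0, 0, 0],
    [-80, -110, 0, 0, 0, 0],
    [-110, -110, 0, 0, 0, 0]
  ]
}}

```text
time: 28.83
tool_pos: [417.7, 4.8, 245.4]
tcp_rot: [3.138, -0.005, 1.773]
contact_force: [1.4, 0.0, 0.5]
grip_width: 69.7
```

```bash
python3 - <<'E'
from h import *
o=bot.get_obs();print(o["time"],o["tool_pos"],o["contact_force"],o["grip_width"])
z0={"top":{"handle_grip":127,"punch_top":170,"stone_center":54,"mallet_grip":29,"club_hammer":16,"water_bottle":0,"tape":62}}
for n in("top","side"):
    k=bot.capture(n);save(k,"fin_"+n+".png")
    for q in ("handle_grip","punch_top","stone_center","mallet_grip","club_hammer","water_bottle","tape"):
        print(n,q,[(round(b["p"],2),np.round(b["rect"]),np.round(at_z(k,b["rect"][:2],z0["top"][q]))) for b in bot.boxes_of(q,k)[:1]])
    im=k["color"].astype(int)
    m=proj(k,[[521.5,160,127.5],[499,270,63],[540,69,170]]);print(n,"open ball/closed ball/punch px",m.round().tolist())
    for p in m: 
        x,y=p.round().astype(int);print(im[y-3:y+4,x-3:x+4].mean(2).mean().round(),im[y-3:y+4,x-3:x+4].mean(2).min())
E
```

```text
28.8333 [417.66998937   4.75545403 245.40455071] [1.39635515 0.02942076 0.53020951] 69.73530646883155
top handle_grip [(0.55, array([209., 209.,  98.,  75.]), array([536.,  93., 127.]))]
top punch_top [(0.44, array([220., 206.,  10.,  16.]), array([540.,  67., 170.]))]
top stone_center [(0.77, array([219., 214.,  40.,  37.]), array([531.,  77.,  54.]))]
top mallet_grip [(0.69, array([351., 233., 112.,  40.]), array([ 496., -227.,   29.]))]
top club_hammer [(0.69, array([368., 186., 105.,  43.]), array([ 609., -269.,   16.]))]
top water_bottle [(0.83, array([252., 129.,  37.,  58.]), array([742.,   9.,   0.]))]
top tape [(0.86, array([191., 149.,  23.,  40.]), array([674., 145.,  62.]))]
top open ball/closed ball/punch px [[176.0, 215.0], [131.0, 225.0], [219.0, 206.0]]
7.0 0.0
117.0 111.0
95.0 85.0
side handle_grip [(0.59, array([297., 162.,  36., 100.]), array([707.,  38., 127.]))]
side punch_top [(0.67, array([228., 160.,  10.,  22.]), array([533.,  53., 170.]))]
side stone_center [(0.89, array([228., 185.,  43.,  33.]), array([531.,  70.,  54.]))]
side mallet_grip [(0.63, array([236., 298.,  41., 120.]), array([ 478., -234.,   29.]))]
side club_hammer [(0.66, array([291., 304.,  53., 104.]), array([ 596., -275.,   16.]))]
side water_bottle [(0.86, array([298., 162.,  42.,  95.]), array([753., 141.,  -0.]))]
side tape [(0.7, array([275., 158.,  25.,  29.]), array([675., 119.,  62.]))]
side open ball/closed ball/punch px [[216.0, 142.0], [202.0, 133.0], [229.0, 155.0]]
77.0 43.0
54.0 36.0
126.0 91.66666666666667
```

```bash
python3 - <<'E'
from h import *
for n,(x,y) in (("top",(176,216)),("side",(215,142))):
    a=cv2.resize(cv2.imread(f"pics/{n}1.png"),(512,384),interpolation=cv2.INTER_AREA);b=cv2.imread(f"pics/fin_{n}.png")
    for nm,(u,v,r) in {"ball":(x,y,7),"punch":((220,208,8) if n=="top" else (229,158,9)),"stone":((219,216,12) if n=="top" else (228,186,14)),"tape":((191,150,14) if n=="top" else(276,157,12)),"bottle":((253,130,18) if n=="top" else (297,160,18)),"mallethead":((316,234,20) if n=="top" else(230,260,18)),"club":((345,184,25) if n=="top" else(289,305,40))}.items():
        m=cv2.minMaxLoc(cv2.matchTemplate(b[v-r-8:v+r+9,u-r-8:u+r+9],a[v-r:v+r+1,u-r:u+r+1],cv2.TM_CCOEFF_NORMED));print(n,nm,"shift",np.array(m[3])-8,round(m[1],2))
E
```

```text
top ball shift [0 0] 0.98
top punch shift [0 0] 0.99
top stone shift [0 0] 0.95
top tape shift [0 0] 0.99
top bottle shift [0 0] 0.99
top mallethead shift [ 0 -4] 0.91
top club shift [0 0] 0.95
side ball shift [3 8] 0.43
side punch shift [0 0] 1.0
side stone shift [0 0] 1.0
side tape shift [0 0] 1.0
side bottle shift [0 0] 1.0
side mallethead shift [ 4 -1] 0.93
side club shift [0 0] 0.8
```

```bash
python3 -c "
from h import *
print(bot.close_job())"
```

```text
the job is handed in; nothing more can be done
None
```

I did the whole job in the order asked and handed it in at about 29 s. Everything checked out except that I could not see the punch point reach the stone.

- **Clamp:** I swung it shut onto its stop, and the cameras showed the ball where the closed position should be.
- **Mallet grip:** I took the mallet by its handle. The head slipped down in the grip, by roughly 0.5 rad, while I carried it over, so I tilted the tool until its underside was nearly level again.
- **Blows:** I struck the punch twice, at about 0.3 m/s each. I gave the second blow only to make sure. Both times the mallet turned back by the amount expected if the point stopped on the stone at about 20 mm. That is indirect evidence.
- **Putting back:** I lowered the mallet onto the bench until the wrist force showed it resting there, then let go. It lies about 10 mm from where it started, clear of the jig.
- **Clamp open:** I swung it back to its open stop, released it and moved the arm clear.

In the final pictures, the block, punch head, bottle, tape and club hammer have not moved from the start in either camera. The clamp's ball has not moved from its open position in the top camera. It could not be confirmed in the side camera (match only 0.43), probably because the arm was in the way. I had no picture views left to look at it directly.

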